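# Set the root gap of a test joint with a feeler blade

### The job

Set the 6 mm root gap of the test joint in the jig: take the gap blade with the round knob from its rack, slide it down into the joint at mid-length until its pins sit on the plates, let go of it, and push the loose plate up gently until it just nips the blade. Then take the blade again without shoving the plates apart and draw it out level through either end of the joint, feeling that it drags, never forcing it. Put it back upright in its slot and let go, leaving the gap as set and everything else where it was.

Things in the scene. Friction and masses are not known exactly. Their poses are not given: they have to be found in the camera images.
- jig: Grey fit-up jig fixed to the table, base 215 x 190 mm (x = -115 to 100 mm), 12 mm thick. It carries two bevelled steel test plates side by side, each 140 mm long (y), some 75 mm wide (x; the loose one 64 to 82), 12 mm thick, undersides 18 mm and tops 30 mm above the table. Origin: at table height under the middle of the clamped plate's root face. y runs along the joint, z up, +x across the joint to the loose plate.
- joint_mid (a point): Jig: the middle of the clamped plate's root face, 30 mm above the table. That plate lies at jig x = -75 to 0 mm under two strap clamps (y = -48 and 48 mm, x = -104 to -50 mm, up to 46 mm above the table). Both ends of the joint (y = -70 and 70 mm) are open. Low side guides of the loose plate: x = 30 to 86 mm, 71 to 84 mm either side of the middle, tops 27 mm above the table.
- plate: Loose plate; it slides only along the jig's x, some 9 N push it and it stays where left. Origin: middle of the lower edge of its root face: its x in the jig's frame is the root gap (9 to 14 mm at the start). Root faces are upright for 5 mm, then bevelled 30 degrees, the groove 8 mm wider at the top. The outer edge, rough sawn 64 to 82 mm from the root face, 18 to 30 mm above the table, is free to push towards jig -x.
- gauge: 6 mm gap blade: steel, 6 mm thick (x), 110 mm long (y), on edge, some 160 g, with a black round knob on top. Two cross pins, 50 mm long (x), at y = -44 and 44 mm, undersides 11 mm above the blade's bottom edge, rest on the plates or the rack and keep it upright. Origin: middle of the bottom edge; z up. In the joint the origin stands 19 mm above the table, its y along the jig's y, either way round.
- gauge_grip (a point): Middle of the 6 mm blade's upright round knob, 46 mm above its bottom edge. The knob is 20 mm across, from 32 to 58 mm above the bottom edge; the blade's back is 24 mm above it. Fingers that close along the blade's length do not shove it sideways. A nipped blade drags by several newtons when drawn along the joint; a sideways shove of more than a few newtons on it pushes the loose plate away and spoils the gap.
- rack: Wooden rack for the gap blades, 140 (x) x 110 (y) x 20 mm high, fixed, with two slots 13 mm wide along its y, 80 mm apart. Origin: centre of the underside.
- slot_a (a point): Centre of the rack's slot at its -x side, at the height of the bottom edge of a blade standing there (9 mm above the table). The slot runs along the rack's y. One slot holds the 6 mm blade at the start, the other the 10 mm one; which is which varies.
- slot_b (a point): The same for the slot at its +x side.
- thick_gauge: the 10 mm gap blade with a flat grip (16 mm thick, 66 mm long, 56 mm high over all), 110 mm long, standing in the other slot of the rack: leave alone. Origin: middle of the blade's bottom edge
- spanner: open-ended spanner, 180 mm long, 8 mm high, lying between jig and rack: leave alone
- hammer: chipping hammer, 260 mm long, 22 mm high, lying: leave alone
- brush: wire brush with a wooden back, 260 mm long, 38 mm high: leave alone
- tee: welded practice tee, 100 x 75 mm, 58 mm high: leave alone
- tin: grey tin, 72 mm across, 110 mm high: leave alone
- magnet_square: red magnetic welding square, 90 mm high: leave alone
- pliers: combination pliers, 170 mm long, 15 mm high: leave alone
Mind the look-alikes: they are no part of the job. Leave any pink look-alike of the gauge alone.

How it is judged:
By the outcome, as a careful person would: the job done as asked, in the order asked, and still so for the second after the job is handed in, with the robot touching nothing.
It also fails if it takes over 72 s, if anything falls off the work surface, if the arm or the gripper's body presses on something with over 40 N, if the wrist force passes 120 N, or if a joint passes its speed limit or range.

### The arm

A 6-joint arm with a two-finger parallel gripper is mounted at the origin on the work surface. World frame = base frame: x ahead of the robot, y to its left, z up, the work surface at z = 0. Lengths are in m, angles in rad, forces in N, time in s.
With the tool pointing down it reaches from about 0.275 to 0.975 m from the base axis. Payload 8.4 kg.
Tool frame: the origin (TCP) lies at the very end of the fingers, on their centre line; the grasp point (between the pads) lies 19 mm behind it; z points along the fingers, y is the line along which they close (so a half turn about z gives the same grasp; the last joint's range is limited). The gripper opens to 92 mm and grips with 3 to 60 N. Pads are 20 mm wide; open, the fingers measure 128 mm over their backs; the gripper's body (75 mm by 189 mm) begins 69 mm behind the grasp point.
Start: joints at [1.23, 0.353, 1.633, -0, 1.155, -0.002], TCP at [0.208, 0.589, 0.182] pointing down, gripper open.
Joint ranges: [-2.63, 2.63], [-0.92, 2.1], [0.06, 2.66], [-1.3, 4.44], [0, 2.69], [-3.02, 3.02]. Speed limits (rad/s): [2.22, 2.22, 2.79, 3.14, 3.14, 3.14].

### API

Orientations are given as a 3x3 rotation matrix whose columns are the frame's x, y, z axes.
In Python, from workcell import status, snapshot, calibration, arm, models gives the robot as it stands. The module is installed in compiled form; this text tells all that it offers.
- The arm moves only by the shell command python3 -m pendant 'ROWS' [FORCE]. ROWS is JSON, a list of rows, each a list of 3 entries, a list of its own where there are three numbers: the turn, a rotation vector about the tool's x, y, z in rad, then the shift along the tool's x, y, z in mm, then the closure, from -1 (fully open) to 1 (shut). A call has exactly 5 rows; each row is the pose to reach, as a shift and turn from the pose commanded when the call began, along the tool's axes at that moment; what a row does not reach only later rows make up. A row lasts 1/8 s, in which the tool goes at most 62.5 mm and 10.7 degrees, less where a joint would pass 70% of its speed; a pose out of reach is approached as far as the arm can. A call with a gripper value outside its range is refused whole. The fingers move at their own pace and stop on an object; FORCE is the grip in N (left out, the last holds). Time passes only in rows, so rows that repeat a pose let the fingers close, or fill a call up. It gives the time, the measured TCP pose, the force, the opening and the grip force at its end, in the units of the state.
- status.sense(): the state, without advancing time (a new reading comes with each control period).
- snapshot(name): name is "scene" or "side" or "wrist"; returns (picture, depth): 420x560x3 uint8, blue, green, red; 420x560 float32, m along the optical axis (not along the pixel's ray), 0 where there is no reading.
- calibration(name): a dict with "vfov" (degrees; the focal length in pixels is half the picture's height over the tangent of half this angle, whatever the lens; pixels are square), "cx", "cy" (the principal point, pixels), "k1" (the pictures are not rectified: a ray, as slopes to the right and down, at radius r is drawn at 1 + k1 r^2 times it, then the intrinsics apply), "extrinsics" (4x4, takes a point from camera to world coordinates). Camera axes: x right, y down, z forward; pixel columns grow to the right and rows downward; lengths in m; the calibration is good to about 2 mm. A picture is of the moment at which its call begins: read the wrist's pose just before it. calibration takes no time and is no camera call; for the wrist camera it gives the pose at the moment of the call.
- arm.hand_in(): hands the job in; it is judged then, once.
Trained networks look in the newest picture that a camera, given by its name, has taken for a name from the list of things; names that differ only in an ending like _2 or _b are one class to them, and where a whole thing is asked for, a point or a joint stands for the part that bears it (a point fixed in the world has none). Each returns a list of dicts, best first, with "conf" (0 to 1); they miss things now and then, are a little off and sometimes report something else, mostly with a low value. They report only what shows in the picture. A call takes as long as a camera call. They do not tell look-alikes from the thing itself.
- models.outline_of(camera, thing): "mask" (420x560 bool, what is visible of it).
- models.place_of(camera, thing): "location" ([x, y, z] in m, in world coordinates, good to about 4 mm: a listed point, or the origin of a listed thing).
The state is a dict: "clock": time; "joints": joint angles; "qvel": joint speeds; "tau": joint torques, N m; "tool_pos": TCP position; "tool_rot": TCP orientation; "contact_force": force on the tool from outside, world axes, zero at the start; "ft_torque": the same for the moment, N m; "finger_gap": finger opening in m; "gripper_force": force on a finger pad.
Only numpy, scipy, OpenCV 4.12 (cv2) and the standard library are available. Lean on these libraries where they do the work, as an engineer would, in place of code of your own. Each camera call takes 0.05 s, during which the arm holds its last target. There are 200 camera calls.

## Working session

There is one attempt and no reset: what is moved stays moved. The work goes in short steps, Python scripts to look and compute and a shell command to move; the robot and the scene stay as the last step left them, time stands still between calls to the robot, and variables do not carry over. Pictures are saved under pics/ and viewed, at most 10 in all, crops included, and the job is handed in when it is done.

```bash
mkdir -p pics
cat > h.py <<'E'
import numpy as np, cv2
from workcell import status, snapshot, calibration, arm, models
def fpx(c): return 210/np.tan(np.radians(c["vfov"])/2)
def project(c,P):
    T=np.linalg.inv(np.array(c["extrinsics"])); p=T[:3,:3]@np.array(P)+T[:3,3]
    s=p[:2]/p[2]; s=s*(1+c["k1"]*(s@s)); f=fpx(c); return s[0]*f+c["cx"],s[1]*f+c["cy"]
def rays(c,u,v):
    f=fpx(c); d=np.stack([(np.asarray(u,float)-c["cx"])/f,(np.asarray(v,float)-c["cy"])/f],-1); s=d.copy()
    for _ in range(20): s=d/(1+c["k1"]*(s**2).sum(-1,keepdims=True))
    return s
def world(c,u,v,z):
    s=rays(c,u,v); z=np.asarray(z,float)[...,None]; p=np.concatenate([s*z,z],-1)
    T=np.array(c["extrinsics"]); return p@T[:3,:3].T+T[:3,3]
def cloud(c,D):
    v,u=np.mgrid[0:420,0:560]; return world(c,u,v,D)
def onplane(c,u,v,h):
    s=rays(c,u,v); T=np.array(c["extrinsics"]); d=np.append(s,1); w=T[:3,:3]@d
    return T[:3,3]+w*(h-T[2,3])/w[2]
E
python3 - <<'E'
from h import *
for n in ("scene","side"):
    im,D=snapshot(n); cv2.imwrite(f"pics/{n}0.png",im); np.save(n+"D.npy",D)
    for t in ("jig","joint_mid","plate","gauge","gauge_grip","rack","slot_a","slot_b","thick_gauge"):
        for r in models.place_of(n,t)[:3]: print(n,t,round(r["conf"],2),np.round(r["location"],4),np.round(project(calibration(n),r["location"])))
s=status.sense();print(s["clock"],s["tool_pos"],np.round(s["tool_rot"],3),s["finger_gap"])
E
```

```text
scene jig 0.89 [ 5.343e-01  1.701e-01 -2.000e-04] [310. 199.]
scene jig 0.42 [0.5366 0.167  0.0268] [310. 193.]
scene joint_mid 0.69 [0.5314 0.1721 0.0317] [310. 191.]
scene plate 0.98 [0.5496 0.1668 0.0166] [313. 197.]
scene gauge 0.94 [ 0.5921 -0.2188  0.0094] [234. 268.]
scene gauge 0.72 [0.7319 0.2417 0.002 ] [373. 214.]
scene gauge 0.59 [ 0.3728 -0.1344  0.0026] [207. 219.]
scene gauge_grip 0.81 [ 0.3676 -0.1272  0.0451] [206. 206.]
scene gauge_grip 0.74 [0.7358 0.2391 0.0386] [375. 206.]
scene gauge_grip 0.59 [ 0.5925 -0.2161  0.0556] [234. 254.]
scene rack 0.75 [ 0.559  -0.2042 -0.0012] [230. 261.]
scene slot_a 0.88 [ 0.5199 -0.1866  0.0098] [225. 248.]
scene slot_a 0.76 [ 0.5954 -0.2136  0.0094] [236. 267.]
scene slot_b 0.88 [ 0.5199 -0.1866  0.0098] [225. 248.]
scene slot_b 0.76 [ 0.5954 -0.2136  0.0094] [236. 267.]
scene thick_gauge 0.68 [ 0.521  -0.1921  0.0086] [224. 250.]
side jig 0.67 [0.5337 0.1727 0.0013] [289. 198.]
side joint_mid 0.25 [0.7666 0.0306 0.0016] [357. 215.]
side plate 0.75 [0.5454 0.1727 0.017 ] [292. 194.]
side gauge 0.68 [ 0.3737 -0.1317  0.002 ] [247. 245.]
side gauge 0.6 [ 0.5954 -0.2187  0.0105] [318. 256.]
side gauge 0.59 [0.732  0.2383 0.002 ] [338. 188.]
side gauge_grip 0.76 [0.7326 0.2406 0.0491] [339. 177.]
side gauge_grip 0.55 [ 0.5926 -0.2218  0.051 ] [317. 246.]
side gauge_grip 0.53 [ 0.371  -0.1325  0.0411] [246. 235.]
side rack 0.65 [ 0.5567 -0.2021  0.0008] [305. 256.]
side slot_a 0.98 [ 0.5963 -0.2157  0.0074] [318. 256.]
side slot_a 0.97 [ 0.5166 -0.1842  0.0133] [292. 250.]
side slot_b 0.98 [ 0.5963 -0.2157  0.0074] [318. 256.]
side slot_b 0.97 [ 0.5166 -0.1842  0.0133] [292. 250.]
side thick_gauge 0.77 [ 0.5179 -0.1928  0.0089] [293. 252.]
1.0 [0.20771613 0.58949001 0.18201254] [[-0.943  0.332  0.   ]
 [ 0.332  0.943  0.   ]
 [ 0.     0.    -1.   ]] 0.09188139466347586
```

Run:
```python
import cv2,numpy as np
a=cv2.imread("pics/scene0.png");b=cv2.imread("pics/side0.png")
cv2.imwrite("pics/v1.png",cv2.resize(a[140:330,150:430],(800,543),interpolation=cv2.INTER_CUBIC))
```

```text
(no output)
```

View pics/v1.png

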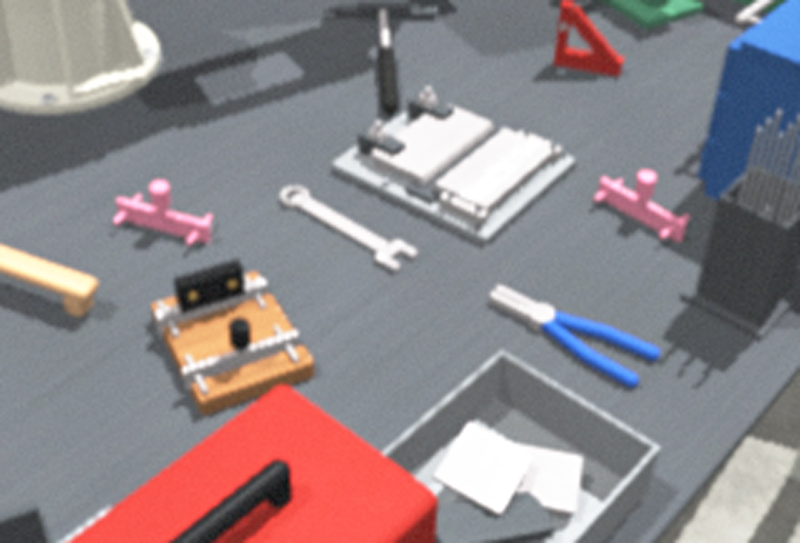

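The gauge candidates are pink (206,213), pink (375,210), and the black-knobbed blade in the rack (234,257). The black one fits, since it is in a rack slot and has a black round knob. Next I'll move up over the jig for a near view.

```bash
python3 -m pendant '[[[0,0,0],[-20,-10,-60],[-1]],[[0,0,0],[-70,-45,-90],[-1]],[[0,0,0],[-120,-78,-100],[-1]],[[0,0,0],[-170,-110,-100],[-1]],[[0,0,0],[-220,-142,-100],[-1]]]'
python3 - <<'E'
from h import *
s=status.sense();c=calibration("wrist");print(s["tool_pos"],np.round(s["tool_rot"],3));print(np.round(c["extrinsics"],3),c["vfov"])
E
```

```text
[0.20771613 0.58949001 0.18201254] [[-0.943  0.332  0.   ]
 [ 0.332  0.943  0.   ]
 [ 0.     0.    -1.   ]]
[[ 0.332  0.917  0.223  0.145]
 [ 0.943 -0.322 -0.08   0.613]
 [-0.001  0.237 -0.972  0.385]
 [ 0.     0.     0.     1.   ]] 60.21672382098704validation failed for argument at $[0]...
```

```bash
python3 -m pendant '[[[0,0,0],[-20,-10,-60],-1],[[0,0,0],[-70,-45,-90],-1],[[0,0,0],[-120,-78,-100],-1],[[0,0,0],[-170,-110,-100],-1],[[0,0,0],[-220,-142,-100],-1]]'
```

```text
clock: 1.62
tool_pos: [0.3691, 0.3809, 0.2826]
tool_rot: [[-0.943, 0.332, 0.001], [0.332, 0.943, 0.001], [-0.001, 0.001, -1.0]]
contact_force: [0.9, 0.4, -0.1]
finger_gap: 0.0918
gripper_force: 0.0
```

```bash
python3 -m pendant '[[[0,0,0],[-45,-35,0],-1],[[0,0,0],[-90,-70,0],-1],[[0,0,0],[-135,-105,0],-1],[[0,0,0],[-178,-139,0],-1],[[0,0,0],[-178,-139,0],-1]]' | head -2
python3 - <<'E'
from h import *
im,D=snapshot("wrist");c=calibration("wrist");cv2.imwrite("pics/w1.png",im);np.save("w1D.npy",D)
import pickle;pickle.dump(c,open("w1c.pkl","wb"))
for t in ("jig","joint_mid","plate"):
    for r in models.place_of("wrist",t)[:2]: print(t,round(r["conf"],2),np.round(r["location"],4),np.round(project(c,r["location"])))
for m in models.outline_of("wrist","plate")[:1]:
    cv2.imwrite("mplate.png",m["mask"]*255)
    P=cloud(c,D)[m["mask"]]; P=P[abs(P[:,2]-.03)<.004]; print(len(P),np.median(P[:,2]),P.mean(0),cv2.minAreaRect(P[:,:2].astype(np.float32)*1000))
E
```

```text
clock: 2.25
tool_pos: [0.4912, 0.1894, 0.282]
jig 0.89 [0.536  0.1711 0.0006] [274. 212.]
joint_mid 0.62 [0.5381 0.1669 0.0316] [271. 220.]
plate 0.74 [0.543  0.1663 0.0208] [272. 221.]
5292 0.02999194695416768 [0.57981686 0.17867226 0.02993202] ((580.6513061523438, 177.31866455078125), (71.49193572998047, 140.07406616210938), 4.088268756866455)[ WARN:0@1.765] global loadsave.cpp:1063 imwrite_ Unsupported depth image for selected encoder is fallbacked to CV_8U.
```

View pics/w1.png

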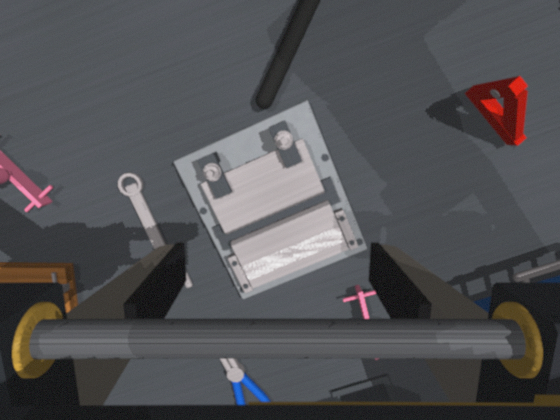

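```bash
cat >> h.py <<'E'
def ortho(c,im,o,yaw,h,xr,yr,s=4):
    x=np.arange(xr[0],xr[1],1/s); y=np.arange(yr[0],yr[1],1/s)
    Y,X=np.meshgrid(y,x,indexing="ij"); ca,sa=np.cos(yaw),np.sin(yaw)
    P=np.stack([o[0]+(X*ca-Y*sa)/1000,o[1]+(X*sa+Y*ca)/1000,np.full(X.shape,h)],-1)
    T=np.linalg.inv(np.array(c["extrinsics"])); p=P@T[:3,:3].T+T[:3,3]; q=p[...,:2]/p[...,2:]
    q=q*(1+c["k1"]*(q**2).sum(-1,keepdims=True)); f=fpx(c)
    return cv2.remap(im,(q[...,0]*f+c["cx"]).astype(np.float32),(q[...,1]*f+c["cy"]).astype(np.float32),cv2.INTER_CUBIC)
E
python3 - <<'E'
from h import *
import pickle
c=pickle.load(open("w1c.pkl","rb"));im=cv2.imread("pics/w1.png");D=np.load("w1D.npy")
P=cloud(c,D).reshape(-1,3)
o=np.array([.536,.171])
# jig base edges: points near z=.012 around
Q=P[(np.hypot(P[:,0]-.53,P[:,1]-.17)<.17)&(abs(P[:,2]-.012)<.004)]
print("base",len(Q),cv2.minAreaRect(Q[:,:2].astype(np.float32)*1000))
O=ortho(c,im,o,np.radians(4.1),.03,(-125,115),(-105,105),3)
for mm in range(-100,101,50):
    pass
cv2.imwrite("pics/o1.png",O)
g=cv2.cvtColor(O,cv2.COLOR_BGR2GRAY).astype(float)
i=lambda y:int((y+105)*3)
for y in (-55,-30,0,30,55):
    r=g[i(y)-12:i(y)+12].mean(0); print(y,[int(v) for v in r[3*(125-20):3*(125+35):2]])
E
```

```text
base 7474 ((535.2408447265625, 135.7469482421875), (320.925048828125, 266.6258850097656), 4.195962905883789)
-55 [183, 183, 185, 186, 186, 186, 187, 186, 185, 185, 185, 185, 185, 185, 186, 187, 187, 185, 179, 169, 154, 137, 122, 110, 101, 93, 90, 89, 89, 90, 89, 89, 89, 89, 90, 89, 88, 86, 86, 90, 98, 108, 117, 123, 125, 126, 128, 134, 143, 155, 166, 175, 180, 183, 185, 185, 183, 182, 181, 180, 179, 179, 179, 179, 180, 180, 180, 180, 181, 180, 180, 180, 179, 179, 179, 179, 179, 179, 180, 181, 183, 184, 184]
-30 [182, 184, 185, 185, 185, 185, 184, 183, 183, 183, 184, 184, 185, 186, 187, 187, 186, 183, 178, 167, 153, 137, 121, 109, 100, 93, 90, 89, 90, 89, 89, 89, 90, 91, 90, 88, 84, 81, 81, 86, 96, 107, 116, 121, 123, 124, 125, 129, 140, 152, 165, 175, 180, 182, 183, 182, 181, 180, 179, 178, 177, 176, 176, 177, 178, 178, 178, 177, 178, 178, 178, 178, 178, 177, 176, 176, 175, 176, 177, 178, 179, 180, 181]
0 [181, 182, 183, 183, 183, 182, 180, 179, 179, 179, 180, 182, 184, 184, 183, 183, 181, 177, 172, 163, 150, 134, 119, 107, 99, 93, 89, 88, 89, 90, 90, 90, 89, 89, 89, 88, 86, 83, 84, 
[... 323 characters left out ...]
46, 130, 117, 107, 99, 94, 90, 89, 89, 89, 89, 89, 89, 89, 88, 88, 88, 88, 88, 94, 102, 112, 119, 124, 126, 126, 129, 136, 148, 162, 174, 182, 185, 185, 185, 184, 183, 182, 181, 180, 180, 179, 179, 180, 180, 181, 181, 181, 182, 182, 182, 181, 180, 179, 179, 179, 179, 179, 180, 181, 182, 182, 183]
55 [183, 184, 184, 183, 181, 178, 177, 177, 178, 179, 181, 182, 183, 183, 182, 181, 179, 176, 170, 160, 146, 131, 117, 105, 98, 93, 91, 90, 90, 89, 89, 88, 89, 90, 91, 89, 87, 86, 87, 92, 102, 113, 122, 127, 128, 128, 130, 137, 150, 165, 177, 184, 187, 187, 185, 184, 183, 182, 182, 182, 181, 182, 181, 182, 182, 183, 184, 185, 185, 185, 185, 184, 183, 182, 182, 182, 182, 182, 183, 183, 183, 184, 185]
```

View pics/o1.png

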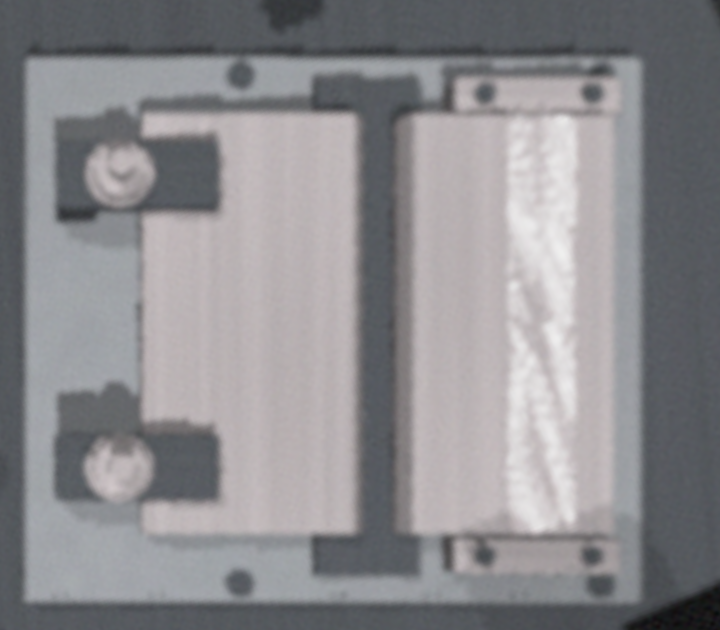

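```bash
python3 -m pendant '[[[0,0,0],[-20,-48,0],-1],[[0,0,0],[-43,-103,0],-1],[[0,0,0],[-65,-157,0],-1],[[0,0,0],[-88,-211,0],-1],[[0,0,0],[-110,-264,0],-1]]' | head -2
python3 -m pendant '[[[0,0,0],[-17,-41,0],-1],[[0,0,0],[-34,-82,0],-1],[[0,0,0],[-34,-82,30],-1],[[0,0,0],[-34,-82,30],-1],[[0,0,0],[-34,-82,30],-1]]' | head -3
python3 - <<'E'
from h import *
im,D=snapshot("wrist");c=calibration("wrist");cv2.imwrite("pics/w2.png",im)
for t in ("gauge","gauge_grip","slot_a","thick_gauge","rack"):
    for r in models.place_of("wrist",t)[:2]: print(t,round(r["conf"],2),np.round(r["location"],4),np.round(project(c,r["location"])))
P=cloud(c,D)
m=models.outline_of("wrist","rack")[0]["mask"]; Q=P[m]; Q=Q[abs(Q[:,2]-.02)<.003]; r=cv2.minAreaRect(Q[:,:2].astype(np.float32)*1000); print("rack",r)
m=models.outline_of("wrist","gauge")
for k in m[:2]:
    Q=P[k["mask"]]; top=Q[(Q[:,2]>.06)&(Q[:,2]<.072)]; print(k["conf"],len(Q),"knob top",len(top),top.mean(0),cv2.minEnclosingCircle(top[:,:2].astype(np.float32)*1000) if len(top) else 0)
o=np.array(r[0])/1000; cv2.imwrite("pics/o2.png",ortho(c,im,o,np.radians(-20),.033,(-90,90),(-75,75),4))
E
```

```text
clock: 3.12
tool_pos: [0.5058, -0.0938, 0.2823]
clock: 3.75
tool_pos: [0.511, -0.181, 0.2528]
tool_rot: [[-0.944, 0.331, 0.0], [0.331, 0.944, -0.0], [-0.0, 0.0, -1.0]]
gauge 0.68 [ 0.5953 -0.2224  0.0059] [268. 250.]
gauge 0.67 [ 0.3711 -0.133   0.001 ] [276.  52.]
gauge_grip 0.94 [ 0.5884 -0.2194  0.0501] [267. 256.]
gauge_grip 0.78 [ 0.3718 -0.1304  0.0473] [278.  43.]
slot_a 0.96 [ 0.5156 -0.1905  0.011 ] [270. 186.]
slot_a 0.93 [ 0.592  -0.215   0.0082] [272. 246.]
thick_gauge 0.81 [ 0.521  -0.1923  0.0087] [270. 190.]
rack 0.88 [ 0.5552 -0.2044 -0.0007] [271. 216.]
rack ((557.59765625, -200.853759765625), (110.13011932373047, 140.385498046875), 69.55705261230469)
0.89 1268 knob top 13 [ 0.3700032  -0.13138439  0.06021333] ((371.08746337890625, -131.0757293701172), 7.068080902099609)
0.64 1445 knob top 240 [ 0.59229736 -0.2181861   0.0665285 ] ((593.755126953125, -218.8435516357422), 10.149419784545898)
```

View pics/o2.png

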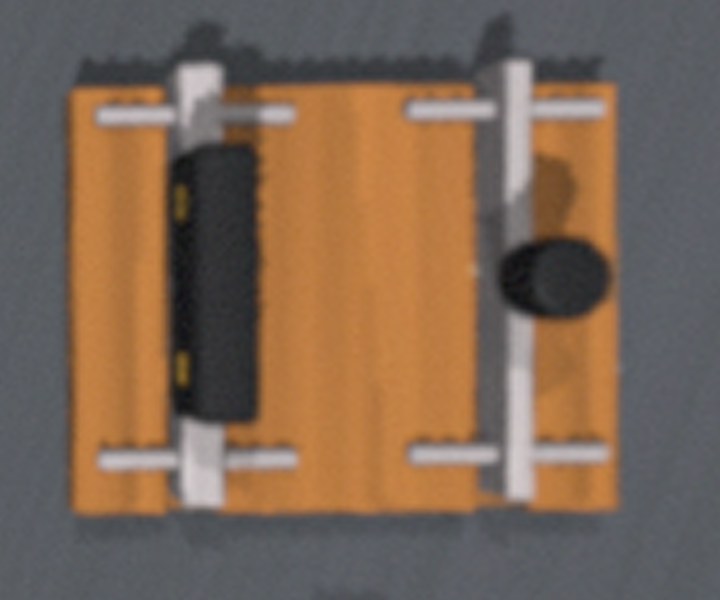

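The enlarged crop confirms it. The black round knob is on the thin 6 mm blade in the +x slot (knob about (555,278) in the crop), and the left one is the 10 mm blade with the flat grip. I'll check for tall obstacles, then approach.

```bash
python3 - <<'E'
from h import *
for n in ("scene","side"):
    P=cloud(calibration(n),np.load(n+"D.npy")).reshape(-1,3)
    for nm,p in (("rack",(.593,-.219)),("jig",(.537,.173))):
        d=np.hypot(P[:,0]-p[0],P[:,1]-p[1]); Q=P[(d<.17)&(P[:,2]>.08)&(P[:,2]<.6)]
        print(n,nm,len(Q),Q.min(0) if len(Q) else "",Q.max(0) if len(Q) else "")
E
python3 -m pendant '[[[0,0,0.019],[-40,-4,40],-1],[[0,0,0.019],[-80,-8,80],-1],[[0,0,0.019],[-90,-8,130],-1],[[0,0,0.019],[-90,-8,165],-1],[[0,0,0.019],[-90,-8,165],-1]]'
```

```text
scene rack 0  
scene jig 0  
side rack 0  
side jig 0  
clock: 4.78
tool_pos: [0.5906, -0.2187, 0.0842]
tool_rot: [[-0.937, 0.35, -0.005], [0.35, 0.937, 0.002], [0.006, 0.0, -1.0]]
contact_force: [-0.6, -0.3, 0.9]
finger_gap: 0.0917
gripper_force: 0.0
```

```bash
python3 -m pendant '[[[0,0,0],[0,0,15],-1],[[0,0,0],[0,0,30],-1],[[0,0,0],[0,0,40],-1],[[0,0,0],[0,0,48],-1],[[0,0,0],[0,0,48],-1]]'
```

```text
clock: 5.4
tool_pos: [0.5924, -0.2193, 0.0384]
tool_rot: [[-0.937, 0.35, -0.001], [0.35, 0.937, 0.0], [0.001, 0.0, -1.0]]
contact_force: [-0.5, 0.0, 0.6]
finger_gap: 0.092
gripper_force: 0.0
```

```bash
python3 -m pendant '[[[0,0,0],[0,0,0],0.3],[[0,0,0],[0,0,0],0.6],[[0,0,0],[0,0,0],1],[[0,0,0],[0,0,0],1],[[0,0,0],[0,0,0],1]]' 20
```

```text
clock: 6.02
tool_pos: [0.5928, -0.2195, 0.0391]
tool_rot: [[-0.937, 0.35, 0.0], [0.35, 0.937, -0.0], [-0.0, -0.0, -1.0]]
contact_force: [-0.1, 0.1, 0.2]
finger_gap: 0.0439
gripper_force: 0.0
```

```bash
python3 -m pendant '[[[0,0,0],[0,0,0],1],[[0,0,0],[0,0,0],1],[[0,0,0],[0,0,0],1],[[0,0,0],[0,0,0],1],[[0,0,0],[0,0,0],1]]' 20
```

```text
clock: 6.65
tool_pos: [0.5927, -0.2195, 0.039]
tool_rot: [[-0.937, 0.35, -0.0], [0.35, 0.937, -0.0], [0.0, -0.0, -1.0]]
contact_force: [-0.4, 0.5, -0.4]
finger_gap: 0.0006
gripper_force: 0.0
```

Run:
```python
from h import *
im,D=snapshot("wrist");c=calibration("wrist");a=snapshot("scene")[0];b=snapshot("side")[0]
def cr(n,i):
    u,v=map(int,project(calibration(n),(.593,-.219,.05)));return cv2.resize(i[max(v-50,0):v+50,u-65:u+65],(390,300),interpolation=cv2.INTER_CUBIC)
cv2.imwrite("pics/g1.png",np.vstack([np.hstack([cr("scene",a),cr("side",b)]),cv2.resize(im[200:420,130:416],(780,300))]))
```

```text
(no output)
```

View pics/g1.png

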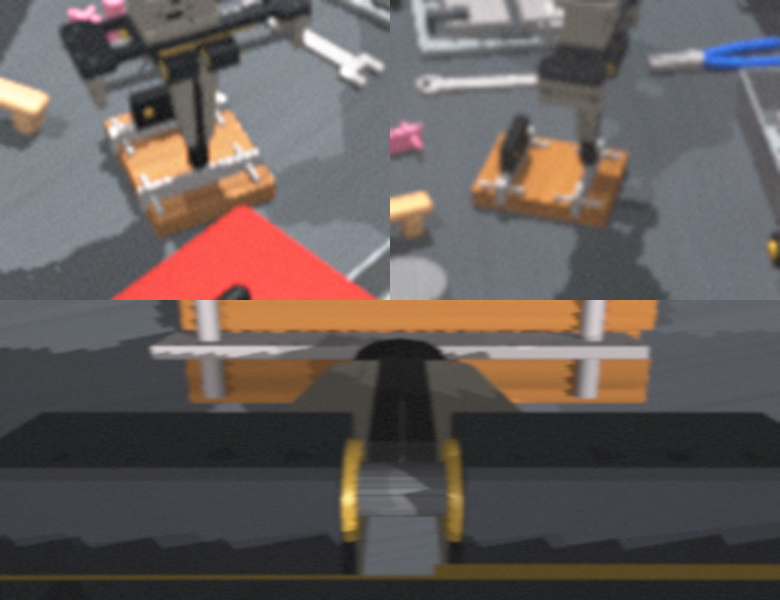

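Run:
```python
from h import *
im,D=snapshot("wrist");c=calibration("wrist");P=cloud(c,D)
s=status.sense();R=np.array(s["tool_rot"]);t=np.array(s["tool_pos"]);print(t,s["finger_gap"],s["gripper_force"])
u0,v0=project(c,t);print("tcp px",u0,v0, "grasp px",project(c,t-R[:,2]*.019))
L=(P-t)@R*1000
for v in range(230,330,6): print(v,[tuple(np.round(L[v,u]).astype(int)) if D[v,u]>0 else 0 for u in (262,270,277,284,292)],[tuple(im[v,u]) for u in (277,)])
```

```text
[ 0.59274322 -0.21947965  0.03899811] 0.00024716698304140614 0.0
tcp px 274.95140313136454 241.29183384547335 grasp px (np.float64(274.7056494235375), np.float64(252.35722798400218))
230 [(np.int64(3), np.int64(-8), np.int64(13)), (np.int64(9), np.int64(-3), np.int64(-7)), (np.int64(10), np.int64(1), np.int64(-10)), (np.int64(9), np.int64(5), np.int64(-7)), (np.int64(3), np.int64(11), np.int64(15))] [(np.uint8(21), np.uint8(24), np.uint8(22))]
236 [(np.int64(5), np.int64(-7), np.int64(-6)), (np.int64(9), np.int64(-3), np.int64(-18)), (np.int64(10), np.int64(1), np.int64(-21)), (np.int64(9), np.int64(5), np.int64(-17)), (np.int64(2), np.int64(10), np.int64(5))] [(np.uint8(28), np.uint8(27), np.uint8(29))]
242 [(np.int64(6), np.int64(-7), np.int64(-18)), (np.int64(9), np.int64(-2), np.int64(-27)), (np.int64(9), np.int64(1), np.int64(-27)), (np.int64(8), np.int64(5), np.int64(-27)), (np.int64(5), np.int64(9), np.int64(-17))] [(np.uint8(33), np.uint8(33), np.uint8(33))]
248 [(np.int64(10), np.int64(-6), np.int64(-39)), (np.int64(10), np.int64(-2), np.int64(-41)), (np.int64(10), np.int64(
[... 2992 characters left out ...]
 np.int64(38)), (np.int64(7), np.int64(4), np.int64(-96)), (np.int64(25), np.int64(5), np.int64(-130))] [(np.uint8(51), np.uint8(48), np.uint8(49))]
320 [(np.int64(27), np.int64(-2), np.int64(-134)), (np.int64(27), np.int64(0), np.int64(-135)), (np.int64(27), np.int64(1), np.int64(-135)), (np.int64(27), np.int64(3), np.int64(-135)), (np.int64(27), np.int64(4), np.int64(-135))] [(np.uint8(51), np.uint8(48), np.uint8(49))]
326 [(np.int64(27), np.int64(-2), np.int64(-137)), (np.int64(27), np.int64(0), np.int64(-137)), (np.int64(27), np.int64(1), np.int64(-137)), (np.int64(27), np.int64(3), np.int64(-137)), (np.int64(26), np.int64(4), np.int64(-136))] [(np.uint8(91), np.uint8(87), np.uint8(87))]
```

Run:
```python
from h import *
import pickle
c=pickle.load(open("w1c.pkl","rb"));D=np.load("w1D.npy");P=cloud(c,D)
R=np.array([[-.943,.332,0],[.332,.943,0],[0,0,-1]]);L=(P-[.4912,.1894,.282])@R*1000
print("open tips px",project(c,np.array([.4912,.1894,.282])+R@[0,.046,0]))
m=(abs(L[...,1])<75)&(L[...,2]<40)&(L[...,2]>-70)&(D>0)
for u in (150,170,180,185,375,380,395): print(u,[(v,*np.round(L[v,u]).astype(int)) for v in range(238,300,8)])
im,D=snapshot("scene");c=calibration("scene");P=cloud(c,D);s=status.sense();t=np.array(s["tool_pos"])
R=np.array(s["tool_rot"]);L=(P-t)@R*1000
u,v=map(int,project(c,t));print("scene tcp px",u,v)
for vv in range(v-45,v+8,3): print(vv,[(tuple(np.round(L[vv,uu]).astype(int).tolist()),im[vv,uu].tolist()) for uu in (u-3,u,u+3)])
```

```text
open tips px (np.float64(351.1159273602001), np.float64(243.53649270554013))
150 [(238, np.int64(-83), np.int64(-173), np.int64(274)), (246, np.int64(-97), np.int64(-177), np.int64(282)), (254, np.int64(11), np.int64(-55), np.int64(-47)), (262, np.int64(12), np.int64(-51), np.int64(-58)), (270, np.int64(12), np.int64(-48), np.int64(-68)), (278, np.int64(11), np.int64(-46), np.int64(-74)), (286, np.int64(12), np.int64(-43), np.int64(-82)), (294, np.int64(8), np.int64(-44), np.int64(-82))]
170 [(238, np.int64(-85), np.int64(-148), np.int64(281)), (246, np.int64(11), np.int64(-50), np.int64(-35)), (254, np.int64(12), np.int64(-46), np.int64(-49)), (262, np.int64(10), np.int64(-44), np.int64(-55)), (270, np.int64(7), np.int64(-44), np.int64(-57)), (278, np.int64(4), np.int64(-44), np.int64(-58)), (286, np.int64(1), np.int64(-43), np.int64(-59)), (294, np.int64(-3), np.int64(-44), np.int64(-59))]
180 [(238, np.int64(-86), np.int64(-134), np.int64(283)), (246, np.int64(12), np.int64(-44), np.int64(-39)), (254, np.int64(8), np.int64(-44), np.int64(-39)), (262, np.int64(5), np.int64(-44), np
[... 3038 characters left out ...]
-10, -59), [104, 109, 114]), ((-10, -2, -55), [62, 66, 66]), ((-9, 6, -50), [82, 87, 90])]
250 [((-11, -11, -48), [99, 106, 108]), ((-11, -3, -45), [65, 69, 71]), ((-10, 5, -41), [73, 78, 81])]
253 [((-11, -11, -38), [95, 108, 126]), ((-10, -3, -34), [66, 70, 72]), ((-12, 4, -33), [61, 68, 75])]
256 [((-4, -10, -21), [70, 108, 153]), ((-9, -4, -23), [31, 31, 30]), ((-11, 4, -21), [36, 37, 50])]
259 [((-2, -10, -9), [78, 118, 172]), ((-12, -5, -15), [37, 33, 30]), ((-10, 4, -10), [37, 36, 38])]
262 [((15, -5, 19), [119, 168, 229]), ((-6, -4, 1), [81, 81, 85]), ((-6, 4, 4), [118, 119, 121])]
265 [((-3, -11, 11), [123, 124, 125]), ((-5, -4, 13), [118, 119, 121]), ((-4, 4, 17), [120, 121, 123])]
```

The fingers really end about 30 mm short of the reported TCP: they closed above the knob and touched nothing. I'll reopen and measure where the tips are.

```bash
python3 -m pendant '[[[0,0,0],[0,0,0],-1],[[0,0,0],[0,0,0],-1],[[0,0,0],[0,0,0],-1],[[0,0,0],[0,0,0],-1],[[0,0,0],[0,0,0],-1]]' | tail -2
python3 - <<'E'
from h import *
s=status.sense();R=np.array(s["tool_rot"]);t=np.array(s["tool_pos"]);print(t,s["finger_gap"])
for n in ("wrist","scene","side"):
    im,D=snapshot(n);c=calibration(n);L=(cloud(c,D)-t)@R*1000
    L=L[D>0]; F=L[(abs(L[:,0])<16)&(L[:,1]>-75)&(L[:,1]<75)&(L[:,2]<-5)&(L[:,2]>-75)]
    for sg in (-1,1):
        G=F[(sg*F[:,1]>20)]
        if len(G): print(n,sg,len(G),"z max pct",np.percentile(G[:,2],[90,97,99.5]).round(1),"y",np.percentile(G[:,1],[2,50,98]).round(1),"x",np.percentile(G[:,0],[2,98]).round(1))
    K=L[(np.hypot(L[:,0],L[:,1])<14)&(L[:,2]<-20)&(L[:,2]>-34)]; print(n,"knob",len(K),K.mean(0) if len(K) else "",K.min(0) if len(K) else "",K.max(0) if len(K) else "")
E
```

```text
finger_gap: 0.0481
gripper_force: 0.0
[ 0.59276661 -0.21946975  0.03898151] 0.04812148067479675
wrist -1 1739 z max pct [-39.5 -35.2 -33.3] y [-36.7 -25.1 -22.6] x [-8.7 10.6]
wrist 1 1697 z max pct [-39.5 -35.2 -33.4] y [25.5 28.  39.3] x [-8.7 10.7]
wrist knob 1155 [  1.50691289   0.98929564 -27.3680209 ] [ -8.9609035   -8.89692023 -30.10877393] [ 10.06417417  10.71719358 -20.00939   ]
scene -1 89 z max pct [-39.  -34.9 -32.1] y [-41.3 -34.2 -26.1] x [-12.1   6.8]
scene 1 97 z max pct [-37.4 -34.5 -32.1] y [26.2 29.7 41.4] x [-12.2   8.2]
scene knob 39 [ -3.60185576  -0.8405515  -26.02860372] [-11.09096444  -9.74972487 -28.52495132] [  5.16009476   9.23509221 -20.58786005]
side -1 80 z max pct [-39.3 -35.6 -33.6] y [-47.4 -41.9 -28.1] x [-12.6   8.1]
side 1 23 z max pct [-33.9 -31.7 -29.6] y [23.2 30.7 39.8] x [-12.   -0.3]
side knob 7 [ -9.68036988  -2.01374328 -25.77039415] [-11.97263211  -4.27893323 -28.9090262 ] [ -7.77872867   2.97721042 -20.48116029]
```

```bash
python3 -m pendant '[[[0,0,0],[0,0,0],-1],[[0,0,0],[0,0,8],-1],[[0,0,0],[0,0,18],-1],[[0,0,0],[0,0,28],-1],[[0,0,0],[0,0,32],-1]]'
python3 -m pendant '[[[0,0,0],[0,0,0],0],[[0,0,0],[0,0,0],0.5],[[0,0,0],[0,0,0],1],[[0,0,0],[0,0,0],1],[[0,0,0],[0,0,0],1]]' 20
python3 -m pendant '[[[0,0,0],[0,0,0],1],[[0,0,0],[0,0,0],1],[[0,0,0],[0,0,0],1],[[0,0,0],[0,0,0],1],[[0,0,0],[0,0,0],1]]' 20
```

```text
clock: 8.3
tool_pos: [0.5921, -0.2192, 0.0058]
tool_rot: [[-0.937, 0.35, -0.001], [0.35, 0.937, 0.001], [0.002, -0.0, -1.0]]
contact_force: [0.2, 0.7, 1.1]
finger_gap: 0.0918
gripper_force: 0.0
clock: 8.93
tool_pos: [0.5928, -0.2195, 0.0071]
tool_rot: [[-0.937, 0.35, 0.0], [0.35, 0.937, -0.0], [-0.0, -0.0, -1.0]]
contact_force: [0.0, 0.6, 0.7]
finger_gap: 0.0438
gripper_force: 0.0
clock: 9.55
tool_pos: [0.5927, -0.2195, 0.007]
tool_rot: [[-0.937, 0.35, -0.0], [0.35, 0.937, -0.0], [0.0, -0.0, -1.0]]
contact_force: [0.4, -0.9, -0.3]
finger_gap: 0.0194
gripper_force: 20.0
```

```bash
python3 -m pendant '[[[0,0,0],[0,0,-6],1],[[0,0,0],[0,0,-22],1],[[0,0,0],[0,0,-45],1],[[0,0,0],[0,0,-68],1],[[0,0,0],[0,0,-85],1]]'
python3 -m pendant '[[[0,0,-0.04],[12,22,-10],1],[[0,0,-0.11],[32,59,-10],1],[[0,0,-0.19],[53,98,-10],1],[[0,0,-0.27],[74,137,-10],1],[[0,0,-0.34],[95,176,-10],1]]'
```

```text
clock: 10.18
tool_pos: [0.5933, -0.2197, 0.0941]
tool_rot: [[-0.937, 0.35, 0.002], [0.35, 0.937, -0.001], [-0.002, -0.0, -1.0]]
contact_force: [0.2, -0.0, -1.3]
finger_gap: 0.0194
gripper_force: 20.0
clock: 10.8
tool_pos: [0.5641, -0.0188, 0.102]
tool_rot: [[-1.0, 0.014, -0.001], [0.014, 1.0, 0.0], [0.001, 0.0, -1.0]]
contact_force: [0.3, -0.2, -1.3]
finger_gap: 0.0197
gripper_force: 20.0
```

Run:
```python
import numpy as np
from h import *
s=status.sense();R=np.array(s["tool_rot"]);t=np.array(s["tool_pos"]);print(t,R[:,1],s["finger_gap"])
# commanded pose: start (.5927,-.2195,.007+.095) + shift
R0=np.array([[-.937,.35,0],[.35,.937,0],[0,0,-1]]);tc=np.array([.5927,-.2195,.007])+R0@[.095,.176,-.095];a=np.arctan2(.937,.35)+.34
Rc=np.array([[-np.sin(a),np.cos(a),0],[np.cos(a),np.sin(a),0],[0,0,-1]]);print(tc,np.degrees(a))
d=Rc.T@(np.array([.5383,.1734,.09])-tc);print(d*1000,"turn",-(np.radians(94.1)-a))
```

```text
[ 0.56409676 -0.01880525  0.10196067] [1.37360595e-02 9.99905589e-01 3.66106867e-04] 0.01967444907956143
[ 0.565285 -0.021338  0.102   ] 88.99826814467785
[ 30.3854079  194.23646891  12.        ] turn -0.08904201842925041
```

```bash
python3 -m pendant '[[[0,0,-0.03],[6,38,4],1],[[0,0,-0.06],[13,80,8],1],[[0,0,-0.089],[20,125,12],1],[[0,0,-0.089],[26,168,12],1],[[0,0,-0.089],[30,194,12],1]]'
python3 -m pendant '[[[0,0,0],[0,0,5],1],[[0,0,0],[0,0,15],1],[[0,0,0],[0,0,25],1],[[0,0,0],[0,0,30],1],[[0,0,0],[0,0,30],1]]'
python3 - <<'E'
from h import *
s=status.sense();t=s["tool_pos"]
im,D=snapshot("wrist");c=calibration("wrist")
np.save("w3D.npy",D);cv2.imwrite("pics/w3.png",im)
for h,n in ((.03,"a"),(t[2]+.026,"b")):
    cv2.imwrite(f"o3{n}.png",ortho(c,im,np.array([.5338,.1731]),np.radians(4.1),h,(-50,50),(-75,75),4))
a=np.vstack([np.rot90(cv2.imread("o3a.png")),np.rot90(cv2.imread("o3b.png"))])[:, :]
cv2.imwrite("pics/o3.png",cv2.resize(a,(450,600)))
cv2.imwrite("pics/v3.png",cv2.resize(im[120:330,140:420],(800,600),interpolation=cv2.INTER_CUBIC))
E
```

```text
clock: 11.42
tool_pos: [0.5371, 0.1759, 0.0899]
tool_rot: [[-0.997, -0.074, -0.001], [-0.074, 0.997, 0.0], [0.001, 0.0, -1.0]]
contact_force: [-0.0, 0.4, -1.6]
finger_gap: 0.0196
gripper_force: 20.0
clock: 12.05
tool_pos: [0.5385, 0.1725, 0.0594]
tool_rot: [[-0.998, -0.07, -0.001], [-0.07, 0.998, -0.0], [0.001, -0.0, -1.0]]
contact_force: [0.3, 0.1, -1.2]
finger_gap: 0.0197
gripper_force: 20.0
```

View pics/v3.png

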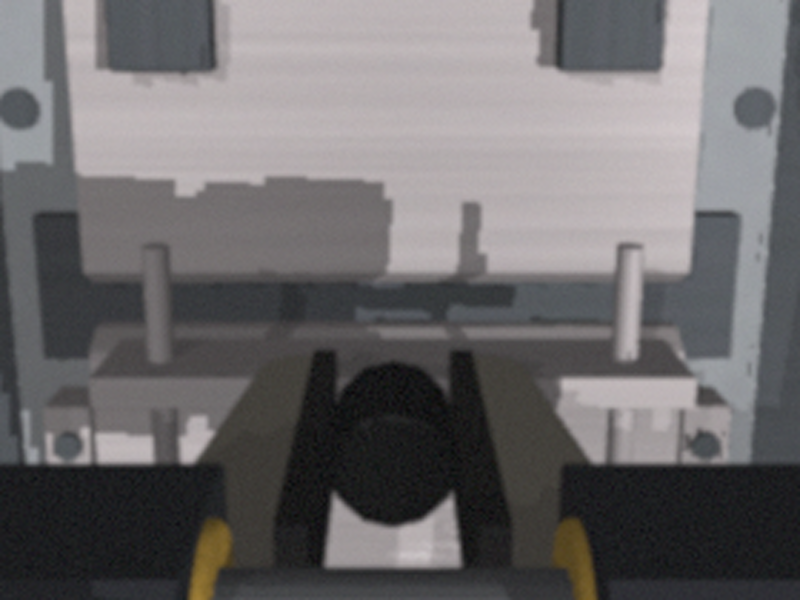

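Run:
```python
from h import *
s=status.sense();t=np.array(s["tool_pos"]);c=calibration("wrist");a=np.radians(4.1);o=np.array([.5338,.1731])
def J(p): d=np.array(p[:2])-o; return np.round(np.array([np.cos(a)*d[0]+np.sin(a)*d[1],-np.sin(a)*d[0]+np.cos(a)*d[1]])*1000,1)
px=lambda u,v:(140+u*280/800-.325,120+v*210/600-.325)
print("tcp",J(t))
for n,u,v,h in (("blade top near L",100,376,.0854),("near R",690,376,.0854),("far L",250,407,.0854),("far R",600,407,.0854),("clamped edge L",95,278,.03),("R",685,274,.03),("loose root L",120,324,.023),("R",660,324,.023)):
    print(n,J(onplane(c,*px(u,v),h)))
im=cv2.imread("pics/w3.png");g=cv2.cvtColor(im,cv2.COLOR_BGR2GRAY)
for u in (110,560,660): 
    x=int(px(u,0)[0]); print(u,[(v,int(g[v,x-2:x+3].mean())) for v in range(212,270)])
D=np.load("w3D.npy");P=cloud(c,D)
for u in (210,230,590,650):
    x=int(px(u,0)[0]);print(u,[(v,*J(P[v,x]),round(P[v,x][2]*1000)) for v in range(236,264,3)])
```

```text
tcp [ 5.  -0.8]
blade top near L [  2.5 -52.4]
near R [ 2.5 54.3]
far L [  8.5 -25.5]
far R [ 8.5 38.3]
clamped edge L [ -1.7 -68.5]
R [-2.6 68.2]
loose root L [ 11.6 -65.3]
R [11.6 65. ]
110 [(212, 115), (213, 114), (214, 111), (215, 102), (216, 88), (217, 82), (218, 74), (219, 60), (220, 55), (221, 57), (222, 57), (223, 58), (224, 57), (225, 57), (226, 57), (227, 56), (228, 57), (229, 57), (230, 57), (231, 60), (232, 63), (233, 72), (234, 78), (235, 87), (236, 89), (237, 88), (238, 90), (239, 89), (240, 89), (241, 87), (242, 86), (243, 86), (244, 84), (245, 80), (246, 75), (247, 74), (248, 74), (249, 74), (250, 73), (251, 81), (252, 97), (253, 110), (254, 113), (255, 111), (256, 111), (257, 111), (258, 110), (259, 110), (260, 112), (261, 111), (262, 109), (263, 109), (264, 111), (265, 111), (266, 112), (267, 112), (268, 111), (269, 110)]
560 [(212, 176), (213, 173), (214, 166), (215, 145), (216, 120), (217, 110), (218, 104), (219, 92), (220, 91), (221, 89), (222, 90), (223, 87), (224, 88), (225, 87), (226, 88), (227, 88), (228, 88), (229, 90), (230, 90), (231, 80), (232, 71), (233,
[... 2279 characters left out ...]
), (251, np.float64(2.4), np.float64(36.2), 85), (254, np.float64(4.0), np.float64(36.2), 85), (257, np.float64(5.5), np.float64(36.2), 86), (260, np.float64(7.0), np.float64(36.2), 86), (263, np.float64(30.8), np.float64(47.6), 30)]
650 [(236, np.float64(13.5), np.float64(62.4), 24), (239, np.float64(2.7), np.float64(52.0), 64), (242, np.float64(2.8), np.float64(50.8), 69), (245, np.float64(2.8), np.float64(49.6), 74), (248, np.float64(2.8), np.float64(48.4), 79), (251, np.float64(2.3), np.float64(46.9), 86), (254, np.float64(3.8), np.float64(46.9), 86), (257, np.float64(5.8), np.float64(47.2), 85), (260, np.float64(6.9), np.float64(46.9), 87), (263, np.float64(30.7), np.float64(61.9), 30)]
```

```bash
python3 -m pendant '[[[0,0,0],[-1,0,5],1],[[0,0,0],[-1,0,13],1],[[0,0,0],[-1,0,21],1],[[0,0,0],[-1,0,28],1],[[0,0,0],[-1,0,32],1]]'
python3 -m pendant '[[[0,0,0],[0,0,1],1],[[0,0,0],[0,0,3],1],[[0,0,0],[0,0,5],1],[[0,0,0],[0,0,7],1],[[0,0,0],[0,0,8],1]]'
```

```text
clock: 12.72
tool_pos: [0.5396, 0.1731, 0.0273]
tool_rot: [[-0.997, -0.071, -0.001], [-0.071, 0.997, -0.0], [0.001, -0.0, -1.0]]
contact_force: [0.8, 0.7, -1.5]
finger_gap: 0.02
gripper_force: 20.0
clock: 13.35
tool_pos: [0.5398, 0.1732, 0.0199]
tool_rot: [[-0.997, -0.071, -0.0], [-0.071, 0.997, -0.0], [0.0, -0.0, -1.0]]
contact_force: [0.7, -0.1, -1.2]
finger_gap: 0.0193
gripper_force: 20.0
```

```bash
python3 -m pendant '[[[0,0,0],[0,0,1],1],[[0,0,0],[0,0,1.5],1],[[0,0,0],[0,0,2],1],[[0,0,0],[0,0,2.4],1],[[0,0,0],[0,0,2.4],1]]'
```

```text
clock: 13.98
tool_pos: [0.5398, 0.1732, 0.0176]
tool_rot: [[-0.997, -0.071, -0.0], [-0.071, 0.997, -0.0], [0.0, -0.0, -1.0]]
contact_force: [-0.0, -0.3, -0.9]
finger_gap: 0.0193
gripper_force: 20.0
```

```bash
python3 -m pendant '[[[0,0,0],[0,0,0.5],1],[[0,0,0],[0,0,0.8],1],[[0,0,0],[0,0,1],1],[[0,0,0],[0,0,1],1],[[0,0,0],[0,0,1],1]]'
```

```text
clock: 14.6
tool_pos: [0.5399, 0.1733, 0.0169]
tool_rot: [[-0.997, -0.071, 0.0], [-0.071, 0.997, 0.0], [-0.0, 0.0, -1.0]]
contact_force: [-2.8, -1.0, 6.1]
finger_gap: 0.0193
gripper_force: 20.0
```

```bash
python3 -m pendant '[[[0,0,0],[0,0,0],0.5],[[0,0,0],[0,0,0],0.2],[[0,0,0],[0,0,0],-0.2],[[0,0,0],[0,0,0],-0.5],[[0,0,0],[0,0,0],-0.5]]'
python3 -m pendant '[[[0,0,0],[0,0,-5],-0.5],[[0,0,0],[0,0,-20],-0.5],[[0,0,0],[0,0,-42],-0.5],[[0,0,0],[-10,0,-50],0],[[0,0,0],[-45,0,-50],1]]'
python3 -m pendant '[[[0,0,0],[-25,0,0],1],[[0,0,0],[-52,0,0],1],[[0,0,0],[-52,0,10],1],[[0,0,0],[-52,0,30],1],[[0,0,0],[-52,0,40],1]]'
```

```text
clock: 15.22
tool_pos: [0.5399, 0.1732, 0.0165]
tool_rot: [[-0.997, -0.071, -0.0], [-0.071, 0.997, -0.0], [0.0, -0.0, -1.0]]
contact_force: [-0.2, -0.4, -0.6]
finger_gap: 0.0609
gripper_force: 0.0
clock: 15.85
tool_pos: [0.5853, 0.1767, 0.0681]
tool_rot: [[-0.997, -0.072, 0.001], [-0.072, 0.997, 0.0], [-0.001, 0.0, -1.0]]
contact_force: [0.7, 0.5, 0.5]
finger_gap: 0.0513
gripper_force: 0.0
clock: 16.48
tool_pos: [0.6343, 0.1797, 0.0243]
tool_rot: [[-0.997, -0.071, -0.003], [-0.071, 0.997, -0.001], [0.003, -0.001, -1.0]]
contact_force: [0.4, 0.2, 0.2]
finger_gap: 0.0015
gripper_force: 0.0
```

Run:
```python
from h import *
im,D=snapshot("wrist");c=calibration("wrist");s=status.sense();print(s["tool_pos"])
P=cloud(c,D);a=np.radians(4.1);d=P-[.5338,.1731,0]
X=(np.cos(a)*d[...,0]+np.sin(a)*d[...,1])*1000;Y=(-np.sin(a)*d[...,0]+np.cos(a)*d[...,1])*1000;Z=P[...,2]*1000
t=np.array(s["tool_pos"])-[.5338,.1731,0];print("tcp",(np.cos(a)*t[0]+np.sin(a)*t[1])*1000,(-np.sin(a)*t[0]+np.cos(a)*t[1])*1000)
for y in (-50,-25,0,25,50):
    m=(abs(Y-y)<4)&(abs(Z-30)<2.5)&(D>0)&(X>0); b=(abs(Y-y)<3)&(Z>39)&(Z<47)&(abs(X)<25)
    print(y,"top plate x",np.percentile(X[m],[1,99]).round(1) if m.sum() else 0,"blade",np.percentile(X[b],[2,50,98]).round(1) if b.sum() else 0,np.median(Z[b]) if b.sum() else 0)
k=(abs(Y)<15)&(abs(X-5)<15)&(Z>70);print("knob",k.sum(),X[k].mean(),Y[k].mean(),np.median(Z[k]))
f=(abs(Y)<25)&(X>60)&(Z<60)&(Z>33);print("finger",X[f].min() if f.sum() else 0,np.percentile(X[f],[2,50]),np.percentile(Y[f],[1,99]),Z[f].min())
cv2.imwrite("pics/v4.png",cv2.resize(im[40:320],(800,400)))
```

```text
[0.63398126 0.17959127 0.0234823 ]
tcp 100.38898114109016 -0.6880495174417921
-50 top plate x [ 9.3 81.9] blade [3.4 6.4 9.3] 42.56437640324732
-25 top plate x [ 9.1 81.9] blade [3.4 6.4 9.2] 42.41188515964027
0 top plate x [15.  81.8] blade 0 0
25 top plate x [ 9.1 81.7] blade [3.4 6.5 9.2] 42.433988610794856
50 top plate x [13.9 81.9] blade [3.4 6.4 9.3] 42.413799796544524
knob 2183 6.82120599702354 0.8628052033401084 76.19502678831921
finger 90.43943129018484 [90.58960812 91.68873085] [-10.20237328  11.83209523] 55.62036540876616
```

View pics/v4.png

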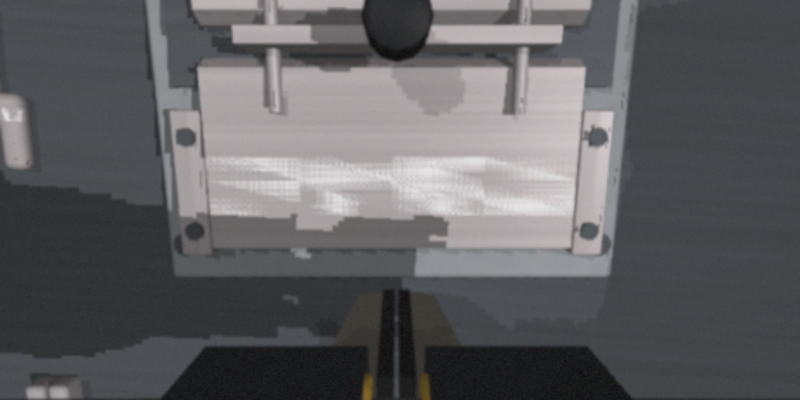

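The blade is seated: its back is at 42.4 mm and it is upright. The plate's outer edge is 8.6 mm ahead of the finger face. Next I'll lower the fingers and approach.

```bash
python3 -m pendant '[[[0,0,0],[0,0,8],1],[[0,0,0],[0,0,18],1],[[0,0,0],[0,0,28],1],[[0,0,0],[0,0,34],1],[[0,0,0],[0,0,36],1]]'
python3 -m pendant '[[[0,0,0],[2,0,0],1],[[0,0,0],[4,0,0],1],[[0,0,0],[6,0,0],1],[[0,0,0],[6.5,0,0],1],[[0,0,0],[6.5,0,0],1]]'
```

```text
clock: 17.15
tool_pos: [0.6364, 0.18, -0.01]
tool_rot: [[-0.997, -0.071, -0.001], [-0.071, 0.997, -0.0], [0.001, -0.0, -1.0]]
contact_force: [-0.7, 0.2, -0.6]
finger_gap: 0.0004
gripper_force: 0.0
clock: 17.77
tool_pos: [0.6301, 0.1797, -0.0093]
tool_rot: [[-0.997, -0.071, 0.0], [-0.071, 0.997, 0.0], [-0.0, 0.0, -1.0]]
contact_force: [-0.3, 0.5, 1.2]
finger_gap: 0.0009
gripper_force: 0.0
```

```bash
python3 -m pendant '[[[0,0,0],[1,0,2],1],[[0,0,0],[2,0,2],1],[[0,0,0],[3,0,2],1],[[0,0,0],[4,0,2],1],[[0,0,0],[4.5,0,2],1]]'
```

```text
clock: 18.4
tool_pos: [0.6262, 0.1794, -0.0113]
tool_rot: [[-0.997, -0.071, 0.001], [-0.071, 0.997, 0.0], [-0.001, 0.0, -1.0]]
contact_force: [3.1, -0.7, -2.1]
finger_gap: 0.0003
gripper_force: 1.5
```

```bash
python3 -m pendant '[[[0,0,0],[0.5,0,0],1],[[0,0,0],[1,0,0],1],[[0,0,0],[1.5,0,0],1],[[0,0,0],[2,0,0],1],[[0,0,0],[2,0,0],1]]'
```

```text
clock: 19.02
tool_pos: [0.6261, 0.1794, -0.0111]
tool_rot: [[-0.997, -0.071, 0.004], [-0.071, 0.997, 0.001], [-0.005, 0.0, -1.0]]
contact_force: [8.9, -0.2, -6.9]
finger_gap: 0.0006
gripper_force: 4.5
```

```bash
python3 -m pendant '[[[0,0,0],[0.5,0,0],1],[[0,0,0],[1,0,0],1],[[0,0,0],[1.5,0,0],1],[[0,0,0],[2,0,0],1],[[0,0,0],[2,0,0],1]]'
```

```text
clock: 19.65
tool_pos: [0.6242, 0.1793, -0.0111]
tool_rot: [[-0.997, -0.071, 0.005], [-0.071, 0.997, 0.001], [-0.005, 0.0, -1.0]]
contact_force: [8.0, -0.8, -5.7]
finger_gap: 0.0007
gripper_force: 4.6
```

Moving under about 8 N now. I'll continue in small steps.

```bash
python3 -m pendant '[[[0,0,0],[0.3,0,0],1],[[0,0,0],[0.6,0,0],1],[[0,0,0],[0.9,0,0],1],[[0,0,0],[1.2,0,0],1],[[0,0,0],[1.2,0,0],1]]'
```

```text
clock: 20.27
tool_pos: [0.623, 0.1792, -0.0111]
tool_rot: [[-0.997, -0.071, 0.005], [-0.071, 0.997, 0.001], [-0.005, 0.0, -1.0]]
contact_force: [8.6, -0.7, -7.9]
finger_gap: 0.0006
gripper_force: 4.6
```

```bash
python3 -m pendant '[[[0,0,0],[0.2,0,0],1],[[0,0,0],[0.4,0,0],1],[[0,0,0],[0.6,0,0],1],[[0,0,0],[0.8,0,0],1],[[0,0,0],[0.8,0,0],1]]'
```

```text
clock: 20.9
tool_pos: [0.6222, 0.1792, -0.0111]
tool_rot: [[-0.997, -0.071, 0.005], [-0.071, 0.997, 0.001], [-0.005, 0.0, -1.0]]
contact_force: [8.5, -0.5, -7.5]
finger_gap: 0.0002
gripper_force: 4.6
```

```bash
python3 -m pendant '[[[0,0,0],[0.15,0,0],1],[[0,0,0],[0.3,0,0],1],[[0,0,0],[0.45,0,0],1],[[0,0,0],[0.6,0,0],1],[[0,0,0],[0.6,0,0],1]]'
```

```text
clock: 21.52
tool_pos: [0.6216, 0.1791, -0.0112]
tool_rot: [[-0.997, -0.071, 0.005], [-0.071, 0.997, 0.001], [-0.005, 0.0, -1.0]]
contact_force: [9.8, -0.4, -7.3]
finger_gap: 0.0005
gripper_force: 4.6
```

```bash
python3 -m pendant '[[[0,0,0],[0.1,0,0],1],[[0,0,0],[0.2,0,0],1],[[0,0,0],[0.3,0,0],1],[[0,0,0],[0.4,0,0],1],[[0,0,0],[0.4,0,0],1]]'
```

```text
clock: 22.15
tool_pos: [0.6212, 0.1791, -0.0112]
tool_rot: [[-0.997, -0.071, 0.005], [-0.071, 0.997, 0.001], [-0.005, 0.0, -1.0]]
contact_force: [9.3, -0.4, -7.8]
finger_gap: 0.0008
gripper_force: 4.7
```

Run:
```python
from h import *
import numpy as np
f=[];
for i in range(3):
    im,D=snapshot("wrist");f.append(status.sense()["contact_force"])
print(np.round(f,1));c=calibration("wrist")
P=cloud(c,D);a=np.radians(4.1);d=P-[.5338,.1731,0]
X=(np.cos(a)*d[...,0]+np.sin(a)*d[...,1])*1000;Y=(-np.sin(a)*d[...,0]+np.cos(a)*d[...,1])*1000;Z=P[...,2]*1000
for y in (-60,-25,25,60):
    b=(abs(Y-y)<3)&(Z>39)&(Z<47)&(abs(X)<25);m=(abs(Y-y)<4)&(abs(Z-30)<2.5)&(X>0)
    print(y,"blade",np.percentile(X[b],[2,50,98]).round(1) if b.sum() else 0,np.percentile(X[m],[1,99]).round(1))
O=ortho(c,im,(.5338,.1731),a,.03,(-15,25),(-75,75),5);g=cv2.cvtColor(O,cv2.COLOR_BGR2GRAY)
for y in (-64,64): print(y,[int(v) for v in g[(y+75)*5-12:(y+75)*5+12].mean(0)[::3]])
```

```text
[[ 9.2  0.3 -7.1]
 [10.1 -0.9 -7.5]
 [ 9.4 -0.8 -7.4]]
-60 blade 0 [10.  77.2]
-25 blade [1.1 4.  6.8] [ 9.5 77.1]
25 blade [1.1 3.9 6.8] [ 9.5 77.1]
60 blade 0 [10.  77.1]
-64 [155, 156, 158, 158, 157, 155, 155, 155, 155, 155, 154, 156, 155, 154, 155, 155, 156, 154, 154, 137, 95, 93, 94, 96, 97, 95, 93, 86, 62, 60, 52, 51, 57, 57, 58, 58, 58, 62, 86, 98, 99, 100, 102, 117, 140, 142, 145, 149, 150, 150, 149, 148, 147, 147, 147, 146, 145, 144, 142, 142, 144, 146, 145, 145, 144, 144, 145]
64 [163, 163, 159, 156, 156, 157, 159, 161, 162, 164, 165, 167, 167, 166, 164, 164, 162, 161, 164, 147, 101, 94, 94, 93, 92, 92, 92, 82, 67, 72, 73, 76, 80, 82, 81, 80, 80, 83, 97, 101, 103, 102, 97, 136, 175, 180, 179, 178, 177, 176, 175, 173, 173, 174, 176, 175, 174, 174, 173, 175, 177, 178, 176, 175, 178, 180, 181]
```

```bash
python3 -m pendant '[[[0,0,0],[0.1,0,0],1],[[0,0,0],[0.2,0,0],1],[[0,0,0],[0.2,0,0],1],[[0,0,0],[0.3,0,0],1],[[0,0,0],[0.3,0,0],1]]'
```

```text
clock: 22.92
tool_pos: [0.6209, 0.1791, -0.0112]
tool_rot: [[-0.997, -0.071, 0.005], [-0.071, 0.997, 0.001], [-0.005, 0.0, -1.0]]
contact_force: [10.2, 0.4, -6.6]
finger_gap: 0.0004
gripper_force: 4.7
```

```bash
python3 -m pendant '[[[0,0,0],[0.1,0,0],1],[[0,0,0],[0.2,0,0],1],[[0,0,0],[0.2,0,0],1],[[0,0,0],[0.3,0,0],1],[[0,0,0],[0.3,0,0],1]]'
```

```text
clock: 23.55
tool_pos: [0.6209, 0.1791, -0.0111]
tool_rot: [[-0.997, -0.071, 0.005], [-0.071, 0.997, 0.001], [-0.005, 0.0, -1.0]]
contact_force: [9.3, 0.3, -7.7]
finger_gap: 0.0004
gripper_force: 5.0
```

```bash
python3 -m pendant '[[[0,0,0],[0.1,0,0],1],[[0,0,0],[0.2,0,0],1],[[0,0,0],[0.3,0,0],1],[[0,0,0],[0.4,0,0],1],[[0,0,0],[0.4,0,0],1]]'; python3 -c "
from workcell import status;print(status.sense()['tool_pos'])"
```

```text
clock: 24.18
tool_pos: [0.6209, 0.1791, -0.0111]
tool_rot: [[-0.997, -0.071, 0.006], [-0.071, 0.997, 0.001], [-0.006, 0.0, -1.0]]
contact_force: [10.9, 0.3, -9.5]
finger_gap: 0.0004
gripper_force: 5.6
[ 0.62089509  0.17906075 -0.0110971 ]
```

```bash
python3 -m pendant '[[[0,0,0],[0.1,0,0],1],[[0,0,0],[0.2,0,0],1],[[0,0,0],[0.3,0,0],1],[[0,0,0],[0.4,0,0],1],[[0,0,0],[0.4,0,0],1]]'; python3 -c "
from workcell import status;print(status.sense()['tool_pos'])"
```

```text
clock: 24.8
tool_pos: [0.6209, 0.1791, -0.0111]
tool_rot: [[-0.997, -0.071, 0.007], [-0.071, 0.997, 0.001], [-0.007, 0.001, -1.0]]
contact_force: [13.2, -0.2, -9.8]
finger_gap: 0.0003
gripper_force: 6.2
[ 0.62091606  0.17906412 -0.01106414]
```

The plate has stopped and the push has risen to 13 N, so it nips. I'll back off, lift, and go above the knob.

```bash
python3 -m pendant '[[[0,0,0],[-4,0,0],1],[[0,0,0],[-12,0,0],1],[[0,0,0],[-20,0,-5],1],[[0,0,0],[-20,0,-30],1],[[0,0,0],[-20,0,-60],1]]'
python3 -m pendant '[[[0,0,0],[15,0,-15],1],[[0,0,0],[50,0,-22],0.5],[[0,0,0],[85,0,-22],0],[[0,0,0],[100,0,-22],-0.3],[[0,0,0],[100,0,-22],-0.3]]'
python3 - <<'E'
from h import *
im,D=snapshot("wrist");c=calibration("wrist");s=status.sense();t=np.array(s["tool_pos"]);R=np.array(s["tool_rot"]);print(t)
P=cloud(c,D);a=np.radians(4.1);d=P-[.5338,.1731,0]
X=(np.cos(a)*d[...,0]+np.sin(a)*d[...,1])*1000;Y=(-np.sin(a)*d[...,0]+np.cos(a)*d[...,1])*1000;Z=P[...,2]*1000
e=t-[.5338,.1731,0];print("tcp",(np.cos(a)*e[0]+np.sin(a)*e[1])*1000,(-np.sin(a)*e[0]+np.cos(a)*e[1])*1000)
for y in (-40,-30,30,40):
    b=(abs(Y-y)<3)&(Z>39)&(Z<47)&(abs(X)<25)
    print(y,"blade",np.percentile(X[b],[2,50,98]).round(1) if b.sum() else 0)
L=(P-t)@R*1000;k=(abs(Y)<15)&(abs(X-4)<15)&(Z>73)&(Z<80);print("knob tool",k.sum(),L[k].min(0),L[k].max(0))
f=(abs(L[...,0])<16)&(abs(L[...,1])<75)&(L[...,2]<-5)&(L[...,2]>-60)&(Z>81)
for sg in (-1,1):
    g=L[f&(sg*L[...,1]>5)];print("fing",np.percentile(g,[1,99],0).round(1).tolist())
O=ortho(c,im,(.5338,.1731),a,.03,(-15,25),(-75,75),5);g=cv2.cvtColor(O,cv2.COLOR_BGR2GRAY)
for y in (-64,64): print(y,[int(v) for v in g[(y+75)*5-12:(y+75)*5+12].mean(0)[::3]])
E
```

```text
clock: 25.42
tool_pos: [0.637, 0.1801, 0.049]
tool_rot: [[-0.997, -0.071, -0.001], [-0.071, 0.997, -0.0], [0.001, -0.0, -1.0]]
contact_force: [0.7, -0.6, -0.3]
finger_gap: 0.0004
gripper_force: 0.0
clock: 26.05
tool_pos: [0.5376, 0.1732, 0.071]
tool_rot: [[-0.997, -0.071, 0.0], [-0.071, 0.997, 0.0], [-0.0, 0.0, -1.0]]
contact_force: [0.6, 0.7, -0.1]
finger_gap: 0.0384
gripper_force: 0.0
[0.53855284 0.17336855 0.07099714]
tcp 4.759881850073894 -0.07195179127896272
-40 blade [1.5 3.9 7.3]
-30 blade [1.6 4.  7.4]
30 blade [1.6 4.3 7.4]
40 blade [1.7 4.2 7.4]
knob tool 870 [-9.14125363 -8.63362086 -8.39865283] [10.13612878 11.05104508 -2.01805485]
fing [[-10.2, -31.3, -59.8], [10.0, -17.6, -33.3]]
fing [[-9.8, 20.5, -59.7], [10.0, 33.8, -33.5]]
-64 [105, 105, 106, 107, 108, 107, 106, 106, 106, 106, 106, 106, 107, 106, 106, 107, 107, 107, 107, 106, 102, 92, 82, 78, 72, 61, 51, 50, 53, 53, 53, 55, 59, 63, 70, 78, 82, 83, 83, 83, 84, 84, 85, 88, 91, 97, 100, 103, 105, 107, 107, 106, 105, 105, 106, 105, 104, 104, 104, 104, 104, 103, 104, 105, 105, 104, 104]
64 [178, 179, 179, 176, 172, 169, 169, 170, 171, 171, 174, 174, 175, 176, 175, 173, 172, 170, 169, 169, 160, 139, 115, 106, 101, 91, 85, 85, 86, 85, 84, 81, 76, 78, 90, 104, 114, 118, 118, 118, 118, 117, 117, 123, 141, 161, 172, 175, 174, 172, 171, 169, 168, 168, 169, 170, 170, 168, 168, 168, 169, 170, 170, 169, 169, 170, 172]
```

```bash
python3 -m pendant '[[[0,0,0],[0,0,12],-0.3],[[0,0,0],[0,0,28],-0.3],[[0,0,0],[0,0,43],-0.3],[[0,0,0],[0,0,52],-0.3],[[0,0,0],[0,0,53],-0.3]]'
python3 -m pendant '[[[0,0,0],[0,0,0],-0.3],[[0,0,0],[0,0,0],0],[[0,0,0],[0,0,0],0.2],[[0,0,0],[0,0,0],0.35],[[0,0,0],[0,0,0],0.45]]' 5
```

```text
clock: 26.72
tool_pos: [0.5369, 0.1729, 0.0165]
tool_rot: [[-0.997, -0.071, -0.002], [-0.071, 0.997, -0.001], [0.002, -0.0, -1.0]]
contact_force: [0.7, 0.5, -0.5]
finger_gap: 0.0594
gripper_force: 0.0
clock: 27.35
tool_pos: [0.5375, 0.1731, 0.0177]
tool_rot: [[-0.997, -0.071, 0.0], [-0.071, 0.997, 0.0], [-0.0, 0.0, -1.0]]
contact_force: [0.0, 0.2, 0.1]
finger_gap: 0.0256
gripper_force: 0.0
```

```bash
python3 -m pendant '[[[0,0,0],[0,0,0],0.6],[[0,0,0],[0,0,0],0.7],[[0,0,0],[0,0,0],0.8],[[0,0,0],[0,0,0],0.9],[[0,0,0],[0,0,0],1]]' 5
python3 -m pendant '[[[0,0,0],[0,0,0],1],[[0,0,0],[0,0,0],1],[[0,0,0],[0,0,0],1],[[0,0,0],[0,0,0],1],[[0,0,0],[0,0,0],1]]' 25
```

```text
clock: 27.98
tool_pos: [0.5375, 0.173, 0.0176]
tool_rot: [[-0.997, -0.071, -0.0], [-0.071, 0.997, -0.0], [0.0, -0.0, -1.0]]
contact_force: [0.5, -0.7, 0.9]
finger_gap: 0.0198
gripper_force: 5.0
clock: 28.6
tool_pos: [0.5375, 0.1731, 0.0176]
tool_rot: [[-0.997, -0.071, 0.0], [-0.071, 0.997, 0.0], [-0.0, 0.0, -1.0]]
contact_force: [-1.1, -0.9, 2.6]
finger_gap: 0.0195
gripper_force: 25.0
```

```bash
python3 -m pendant '[[[0,0,0],[0,-1,0],1],[[0,0,0],[0,-2,0],1],[[0,0,0],[0,-3,0],1],[[0,0,0],[0,-5,0],1],[[0,0,0],[0,-7,0],1]]'
```

```text
clock: 29.22
tool_pos: [0.538, 0.1671, 0.0178]
tool_rot: [[-0.997, -0.071, 0.0], [-0.071, 0.997, 0.002], [-0.0, 0.001, -1.0]]
contact_force: [-1.7, 6.3, 1.9]
finger_gap: 0.0194
gripper_force: 25.0
```

It drags at about 6 N, with the sideways force staying small. I'll carry on drawing.

```bash
python3 -m pendant '[[[0,0,0],[0,-3,0],1],[[0,0,0],[0,-7,0],1],[[0,0,0],[0,-12,0],1],[[0,0,0],[0,-17,0],1],[[0,0,0],[0,-22,0],1]]'
```

```text
clock: 29.85
tool_pos: [0.5396, 0.1449, 0.0177]
tool_rot: [[-0.997, -0.071, 0.0], [-0.071, 0.997, 0.001], [-0.0, 0.001, -1.0]]
contact_force: [-0.9, 5.1, 2.3]
finger_gap: 0.0194
gripper_force: 25.0
```

```bash
python3 -m pendant '[[[0,0,0],[0,-5,0],1],[[0,0,0],[0,-10,0],1],[[0,0,0],[0,-15,0],1],[[0,0,0],[0,-20,0],1],[[0,0,0],[0,-25,0],1]]'
```

```text
clock: 30.48
tool_pos: [0.5413, 0.1188, 0.0175]
tool_rot: [[-0.997, -0.071, -0.0], [-0.071, 0.997, -0.0], [0.0, -0.0, -1.0]]
contact_force: [0.4, 2.4, -2.2]
finger_gap: 0.0191
gripper_force: 25.0
```

```bash
python3 -m pendant '[[[0,0,0],[0,-5,0],1],[[0,0,0],[0,-10,0],1],[[0,0,0],[0,-16,0],1],[[0,0,0],[0,-22,0],1],[[0,0,0],[0,-28,0],1]]'
```

```text
clock: 31.1
tool_pos: [0.5433, 0.0907, 0.0176]
tool_rot: [[-0.997, -0.071, -0.0], [-0.071, 0.997, -0.0], [0.0, -0.0, -1.0]]
contact_force: [0.6, 2.1, -1.4]
finger_gap: 0.0193
gripper_force: 25.0
```

```bash
python3 -m pendant '[[[0,0,0],[0,-6,0],1],[[0,0,0],[0,-14,0],1],[[0,0,0],[0,-24,0],1],[[0,0,0],[0,-36,0],1],[[0,0,0],[0,-48,0],1]]'
```

```text
clock: 31.72
tool_pos: [0.5466, 0.0423, 0.0175]
tool_rot: [[-0.997, -0.071, -0.0], [-0.071, 0.997, -0.0], [0.0, -0.0, -1.0]]
contact_force: [0.3, -0.3, -1.6]
finger_gap: 0.0189
gripper_force: 25.0
```

```bash
python3 -m pendant '[[[0,0,0],[0,-8,0],1],[[0,0,0],[0,-14,-10],1],[[0,0,0],[0,-20,-35],1],[[0,0,0.04],[0,-35,-60],1],[[0,0,0.1],[-4,-60,-78],1]]'
python3 -m pendant '[[[0,0,0.07],[-3,-40,-4],1],[[0,0,0.15],[-6,-80,-4],1],[[0,0,0.22],[-9,-120,-4],1],[[0,0,0.28],[-12,-155,-4],1],[[0,0,0.33],[-14,-180,-4],1]]'
python3 - <<'E'
from h import *
s=status.sense();R=np.array(s["tool_rot"]);t=np.array(s["tool_pos"]);print(t,np.degrees(np.arctan2(R[1,1],R[0,1])))
E
```

```text
clock: 32.35
tool_pos: [0.5553, -0.0163, 0.0974]
tool_rot: [[-1.0, 0.029, 0.001], [0.029, 1.0, 0.0], [-0.001, 0.0, -1.0]]
contact_force: [1.3, -0.8, -1.5]
finger_gap: 0.0191
gripper_force: 25.0
clock: 32.98
tool_pos: [0.5638, -0.1982, 0.1003]
tool_rot: [[-0.935, 0.354, 0.001], [0.354, 0.935, -0.0], [-0.001, -0.0, -1.0]]
contact_force: [-0.1, 0.3, -1.1]
finger_gap: 0.0194
gripper_force: 25.0
[ 0.56379137 -0.19819477  0.10034003] 69.29787973442366
```

```bash
python3 -m pendant '[[[0,0,0],[-15,-4,0],1],[[0,0,0],[-35,-10,10],1],[[0,0,0],[-35,-10,28],1],[[0,0,0],[-35,-10,45],1],[[0,0,0],[-35,-10,45],1]]'
cat > rk.py <<'E'
from h import *
im,D=snapshot("wrist");c=calibration("wrist");s=status.sense();t=np.array(s["tool_pos"]);R=np.array(s["tool_rot"]);print(t,R[:,1].round(4))
P=cloud(c,D);a=np.radians(-20.44);o=np.array([.5576,-.20085,0]);d=P-o
X=(np.cos(a)*d[...,0]+np.sin(a)*d[...,1])*1000;Y=(-np.sin(a)*d[...,0]+np.cos(a)*d[...,1])*1000;Z=P[...,2]*1000
e=t-o;print("tcp rack frame",np.round([(np.cos(a)*e[0]+np.sin(a)*e[1])*1000,(-np.sin(a)*e[0]+np.cos(a)*e[1])*1000,t[2]*1000],1))
zt=t[2]*1000+26
for y in (-45,-30,30,45):
    b=(abs(Y-y)<3)&(abs(Z-zt)<3)&(abs(X-40)<20);print(y,"blade",np.percentile(X[b],[2,50,98]).round(1) if b.sum() else 0)
b=(abs(Z-zt)<3)&(abs(X-40)<8);print("blade y",Y[b].min() if b.sum() else 0,Y[b].max() if b.sum() else 0)
m=(abs(Z-20)<2.5)&(abs(X)<90)&(abs(Y)<75);r=cv2.minAreaRect(np.stack([X[m],Y[m]],-1).astype(np.float32));print("rack",r)
O=ortho(c,im,o,a,.02,(15,65),(-75,75),5);g=cv2.cvtColor(O,cv2.COLOR_BGR2GRAY)
for y in (-50,-35,35,50): print(y,[int(v) for v in g[(y+75)*5-8:(y+75)*5+8].mean(0)[::5]])
cv2.imwrite("pics/"+__import__("sys").argv[1],cv2.resize(im[130:340,140:420],(800,600)))
E
python3 rk.py r1.png
```

```text
clock: 33.6
tool_pos: [0.591, -0.2168, 0.0524]
tool_rot: [[-0.937, 0.35, -0.004], [0.35, 0.937, 0.002], [0.004, 0.0, -1.0]]
contact_force: [0.5, -0.7, -0.9]
finger_gap: 0.0192
gripper_force: 25.0
[ 0.59188445 -0.21720285  0.05352263] [0.3505 0.9366 0.    ]
tcp rack frame [37.8 -3.4 53.5]
-45 blade [34.3 37.1 40.4]
-30 blade [34.  36.3 40.2]
30 blade [34.2 36.9 40.5]
45 blade [34.3 37.1 40.4]
blade y -57.359204544797656 53.120455475837254
rack ((0.13983154296875, -0.5973014831542969), (111.35346984863281, 140.40126037597656), 89.98979949951172)
-50 [156, 157, 156, 154, 153, 147, 146, 147, 148, 149, 150, 150, 151, 150, 151, 150, 150, 150, 141, 133, 148, 153, 153, 151, 152, 152, 150, 129, 88, 66, 76, 92, 95, 98, 96, 89, 79, 77, 75, 76, 85, 101, 103, 101, 101, 100, 102, 101, 94, 90]
-35 [156, 158, 156, 154, 153, 148, 146, 145, 147, 149, 150, 149, 150, 151, 151, 151, 149, 151, 144, 133, 143, 148, 148, 147, 148, 147, 144, 122, 84, 64, 73, 92, 92, 85, 77, 76, 76, 76, 76, 74, 77, 82, 76, 71, 68, 68, 67, 69, 67, 68]
35 [155, 156, 157, 156, 155, 152, 150, 151, 151, 151, 150, 149, 149, 152, 153, 153, 152, 150, 142, 127, 141, 142, 141, 144, 142, 134, 130, 130, 112, 81, 82, 96, 98, 98, 94, 84, 76, 75, 78, 77, 86, 102, 106, 104, 105, 104, 99, 94, 90, 87]
50 [155, 157, 158, 156, 154, 152, 152, 143, 133, 138, 137, 134, 135, 136, 137, 136, 136, 134, 132, 129, 135, 134, 129, 128, 126, 127, 127, 126, 117, 101, 95, 97, 95, 87, 89, 96, 97, 96, 97, 97, 135, 181, 186, 186, 186, 185, 184, 176, 135, 114]
```

View pics/r1.png

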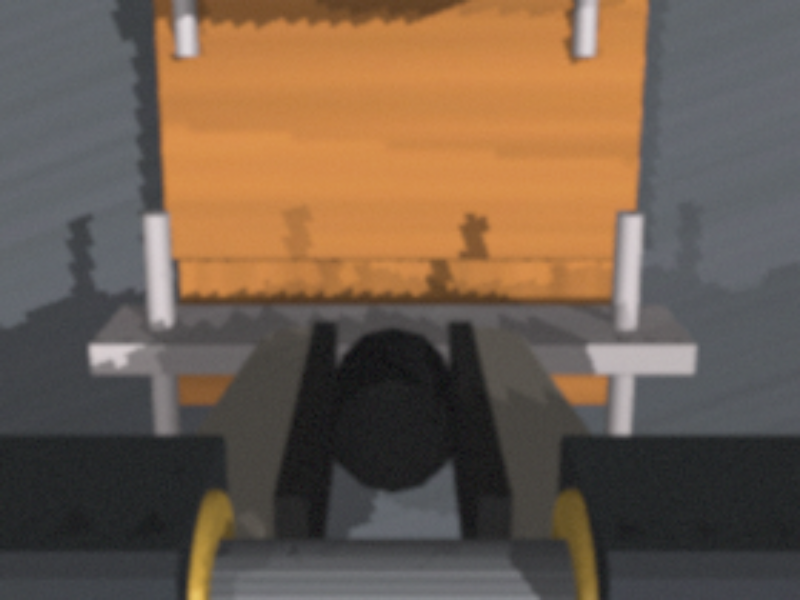

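Viewed from the wrist: the slot's near edge (v≈260) is at rack x≈34, so the slot centre is about 40. The blade hangs upright and centred at 37.3, so I'll shift it +2.5 mm and lower it.

```bash
python3 -m pendant '[[[0,0,0],[-2.5,0,3],1],[[0,0,0],[-2.5,0,10],1],[[0,0,0],[-2.5,0,18],1],[[0,0,0],[-2.5,0,24],1],[[0,0,0],[-2.5,0,26],1]]'
python3 rk.py r2.png
```

```text
clock: 34.28
tool_pos: [0.595, -0.2189, 0.0279]
tool_rot: [[-0.936, 0.351, -0.001], [0.351, 0.936, 0.0], [0.001, -0.0, -1.0]]
contact_force: [-1.2, 0.5, -0.7]
finger_gap: 0.019
gripper_force: 25.0
[ 0.59504621 -0.21897029  0.02793446] [ 0.3512  0.9363 -0.    ]
tcp rack frame [41.4 -3.9 27.9]
-45 blade [37.5 40.5 43.9]
-30 blade [37.5 39.5 43.8]
30 blade [37.8 40.6 44. ]
45 blade [37.7 40.6 44.1]
blade y -57.833151948019605 52.48935763814339
rack ((-0.7458724975585938, -0.23630905151367188), (111.01078033447266, 139.44595336914062), 89.86270141601562)
-50 [158, 157, 155, 152, 147, 136, 142, 174, 176, 174, 174, 174, 172, 173, 173, 174, 173, 173, 174, 176, 176, 173, 173, 170, 163, 161, 161, 162, 161, 143, 107, 90, 81, 82, 82, 95, 104, 102, 101, 102, 101, 100, 98, 98, 99, 99, 99, 99, 99, 100]
-35 [158, 157, 155, 153, 144, 139, 132, 130, 134, 134, 132, 132, 131, 131, 134, 134, 133, 128, 138, 147, 148, 147, 148, 141, 110, 86, 88, 92, 90, 82, 79, 76, 76, 77, 78, 95, 103, 100, 94, 87, 81, 74, 69, 69, 69, 69, 68, 70, 69, 68]
35 [157, 158, 157, 154, 152, 151, 151, 151, 151, 151, 149, 149, 153, 154, 153, 151, 151, 136, 127, 141, 130, 128, 130, 127, 109, 87, 80, 94, 98, 95, 96, 95, 90, 81, 79, 96, 105, 105, 105, 106, 106, 108, 118, 119, 115, 111, 106, 99, 85, 77]
50 [157, 158, 156, 156, 153, 144, 136, 156, 157, 156, 157, 156, 159, 161, 163, 158, 156, 150, 153, 159, 154, 154, 153, 155, 155, 152, 143, 136, 132, 130, 131, 120, 100, 95, 100, 160, 187, 186, 187, 186, 186, 178, 146, 144, 141, 142, 143, 146, 151, 154]
```

```bash
python3 -m pendant '[[[0,0,0],[1.3,0,0],1],[[0,0,0],[1.3,0,5],1],[[0,0,0],[1.3,0,10],1],[[0,0,0],[1.3,0,15],1],[[0,0,0],[1.3,0,18],1]]'
python3 -m pendant '[[[0,0,0],[0,0,1],1],[[0,0,0],[0,0,2],1],[[0,0,0],[0,0,2.5],1],[[0,0,0],[0,0,2.8],1],[[0,0,0],[0,0,2.8],1]]'
```

```text
clock: 34.95
tool_pos: [0.594, -0.2185, 0.0101]
tool_rot: [[-0.936, 0.351, -0.0], [0.351, 0.936, 0.0], [0.0, -0.0, -1.0]]
contact_force: [-0.1, 0.7, -0.7]
finger_gap: 0.0195
gripper_force: 25.0
clock: 35.58
tool_pos: [0.5942, -0.2186, 0.0078]
tool_rot: [[-0.936, 0.351, 0.0], [0.351, 0.936, -0.0], [-0.0, -0.0, -1.0]]
contact_force: [-0.5, -0.9, -1.6]
finger_gap: 0.0193
gripper_force: 25.0
```

```bash
python3 -m pendant '[[[0,0,0],[0,0,0.4],1],[[0,0,0],[0,0,0.8],1],[[0,0,0],[0,0,1.1],1],[[0,0,0],[0,0,1.1],1],[[0,0,0],[0,0,1.1],1]]'
```

```text
clock: 36.2
tool_pos: [0.5943, -0.2186, 0.0076]
tool_rot: [[-0.936, 0.351, 0.0], [0.351, 0.936, -0.0], [-0.0, -0.0, -1.0]]
contact_force: [-2.7, 0.9, 8.6]
finger_gap: 0.0197
gripper_force: 25.0
```

Seated, with 8.6 N upward on the tool. I'll release, lift, and check the rack and the jig.

```bash
python3 -m pendant '[[[0,0,0],[0,0,-0.8],0.5],[[0,0,0],[0,0,-0.8],0.2],[[0,0,0],[0,0,-0.8],-0.2],[[0,0,0],[0,0,-0.8],-0.5],[[0,0,0],[0,0,-0.8],-0.5]]'
python3 -m pendant '[[[0,0,0],[0,0,-8],-0.5],[[0,0,0],[0,0,-30],-0.5],[[0,0,0],[0,0,-70],-0.5],[[0,0,0],[0,0,-120],-0.5],[[0,0,0],[0,0,-170],-0.5]]'
python3 -m pendant '[[[0,0,0],[50,0,-20],-0.5],[[0,0,0],[85,20,-50],-0.5],[[0,0,0],[85,70,-80],-0.5],[[0,0,0],[85,130,-80],-0.5],[[0,0,0],[85,130,-80],-0.5]]' | head -2
python3 - <<'E'
from h import *
im,D=snapshot("wrist");c=calibration("wrist");P=cloud(c,D);Z=P[...,2]*1000;print(status.sense()["tool_pos"])
def fr(o,deg):
    a=np.radians(deg);d=P-np.append(o,0);return (np.cos(a)*d[...,0]+np.sin(a)*d[...,1])*1000,(-np.sin(a)*d[...,0]+np.cos(a)*d[...,1])*1000
X,Y=fr((.5576,-.20085),-20.44)
for sg in (-40,40):
    b=(abs(X-sg)<15)&(Z>28)&(Z<37)&(abs(Y)<75);print("rack blade",sg,b.sum(),[np.percentile(q[b],[1,50,99]).round(1) for q in (X,Y,Z)] if b.sum() else 0)
k=(abs(X-40)<16)&(abs(Y)<25)&(Z>58);print("knob",X[k].mean(),Y[k].mean(),np.median(Z[k]))
X,Y=fr((.5338,.1731),4.1)
a=np.radians(4.1);O=ortho(c,im,(.5338,.1731),a,.03,(-15,25),(-75,75),5);g=cv2.cvtColor(O,cv2.COLOR_BGR2GRAY)
for y in (-60,0,60): print(y,[int(v) for v in g[(y+75)*5-12:(y+75)*5+12].mean(0)[::3]])
cv2.imwrite("pics/fin.png",im)
E
```

```text
clock: 36.83
tool_pos: [0.5941, -0.2186, 0.0074]
tool_rot: [[-0.936, 0.351, -0.0], [0.351, 0.936, 0.0], [0.0, -0.0, -1.0]]
contact_force: [-0.6, -0.2, 0.6]
finger_gap: 0.0604
gripper_force: 0.0
clock: 37.45
tool_pos: [0.594, -0.2185, 0.1796]
tool_rot: [[-0.936, 0.351, 0.0], [0.351, 0.936, -0.0], [-0.0, 0.0, -1.0]]
contact_force: [0.4, -0.6, 0.7]
finger_gap: 0.069
gripper_force: 0.0
clock: 38.08
tool_pos: [0.5613, -0.0638, 0.2586]
[ 0.56044021 -0.06559588  0.25802773]
rack blade -40 301 [array([-48.2, -41.9, -36. ]), array([-60.8,  28.5,  49.5]), array([28.3, 32.9, 35.7])]
rack blade 40 279 [array([36. , 38.5, 43. ]), array([-59.9, -32. ,  50.1]), array([28.5, 32.7, 34.9])]
knob 36.64682546827282 -4.889396976398639 66.42713093407993
-60 [217, 216, 216, 216, 215, 215, 215, 215, 215, 215, 215, 215, 216, 217, 216, 207, 188, 165, 143, 128, 119, 111, 106, 101, 98, 99, 101, 100, 98, 96, 96, 99, 108, 117, 123, 124, 124, 126, 135, 151, 171, 188, 200, 206, 209, 209, 209, 209, 207, 206, 206, 205, 203, 202, 202, 201, 201, 202, 203, 204, 203, 202, 202, 202, 202, 202, 201]
0 [200, 199, 198, 197, 197, 199, 201, 202, 202, 203, 203, 202, 200, 198, 196, 189, 174, 152, 131, 117, 111, 107, 101, 97, 95, 94, 93, 91, 87, 80, 76, 81, 91, 100, 105, 106, 106, 107, 115, 134, 159, 181, 193, 196, 197, 196, 196, 195, 193, 191, 190, 189, 188, 187, 186, 187, 188, 188, 188, 188, 187, 188, 188, 188, 187, 186, 185]
60 [199, 197, 197, 197, 198, 199, 202, 203, 203, 202, 202, 201, 200, 198, 195, 186, 170, 150, 131, 119, 113, 111, 107, 102, 97, 95, 94, 93, 92, 91, 92, 95, 99, 102, 105, 106, 108, 112, 123, 144, 166, 186, 198, 202, 201, 199, 198, 197, 195, 194, 194, 195, 194, 193, 193, 194, 195, 195, 195, 195, 195, 196, 197, 197, 196, 193, 191]
```

View pics/fin.png

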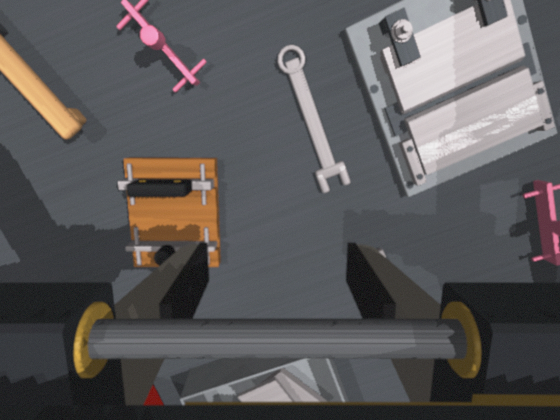

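Both blades stand in the rack: the 10 mm one at (165,187) and the 6 mm one at (165,250). The groove is parallel and as wide as it was just after the nip, and the spanner (315,120) has not moved.

```bash
python3 -c "
from workcell import arm;print(arm.hand_in())"
```

```text
the job is handed in; nothing more can be done
None
```

The job is handed in: the loose plate nipped the 6 mm blade, the blade came out level with a 2–6 N drag and is back upright in its slot, and the gap measures about 6 mm, unchanged since the nip.

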